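# Hang the pot bracket and stack the parts pots on it

### The job

Hang the pot bracket on the slotted upright: hook its two claws into the upper two of the three slots and press it down until it is fully home and locked. Then nest all the steel pots on the bench, mouths up, into one stack standing in the round holder at the bracket's outer end. Leave everything else on the bench where it is.

Things in the scene. Friction and masses are not known exactly. Their poses are not given: they have to be found in the camera images.
- upright: Slotted upright, fixed: a bare-metal channel 50 mm wide, 240 mm high on a foot plate 110 mm wide. Its front face (plate 4 mm thick, hollow behind) is turned roughly to the robot and has three slots one above the other, 13 mm wide, 34 mm high, lower edges 60, 120, 180 mm above the bench. Origin: on the bench below the middle of the front face. x points into the upright (away from the robot), z up.
- slot_top (a point): Point on the upright's front face at the middle of the LOWER edge of the TOP slot, 180 mm above the bench. Axes as upright.
- slot_second (a point): Point on the upright's front face at the middle of the lower edge of the second (middle) slot, 60 mm below slot_top. A spring catch sits inside just below it: the hooked bracket comes to rest on it about 6 to 11 mm too high and must be pressed down (anywhere on the bar) with 5 to 20 N to snap past it and go fully home.
- bracket_grip (a point): Pot bracket, 0.3 to 0.5 kg, grey steel: back plate (50 wide, 105 high, 6 mm thick), a bare bar on edge (10 mm thick, 102 mm long, 6 to 46 mm above the underside), a brace between them, and a cup-shaped holder at the outer end. Stands upright. Point: in the bar at the balance point, 72 mm from the back face, 30 mm above the underside; grip from above across y. x along the bar to the claws, z up.
- bracket_heel (a point): Point on the pot bracket's back face, mid-width, level with the underside of the upper claw's neck, 80 mm above its underside. Axes as bracket_grip. The claws enter the slots straight along x while this point is 17 to 21 mm above slot_top; with the back plate against the face the bracket then goes down until this point lies on slot_top: fully home.
- bracket_claw (a point): Middle of the upper claw's lip on the pot bracket. Two like claws stick out of the back face, 60 mm apart, 8 mm thick: a neck 12 mm high, then a lip hanging 16 mm below the neck (28 mm high in all, reaching 14 mm behind the face, 5 mm gap between face and lip). This point is 8 mm behind the back face and 8 mm below bracket_heel. Axes as bracket_grip.
- bracket_holder (a point): Centre of the floor inside the holder on the pot bracket, 150 mm in front of the back face, 5 mm above the underside. The holder is a round cup 61 mm across outside, 53 mm inside, 22 mm deep; the foot of one pot (46 mm across) drops into it. The bar's top edge is 41 mm above this floor and ends 42 mm from this point, so set pots down with the fingers either side along y. Axes as bracket_grip.
- pot0_mid (a point): Bare steel stacking pot, about 90 g, 60 mm high, 67 mm across a straight rim band 12 mm high, wall 2.5 mm, tapering below it to 54 mm at 26 mm above its base, then a foot 46 mm across; inside floor 28 mm above the base. Three to five of the five pots are there (an absent one has no reading). This point: on the axis, half-way up, 30 mm above the base; z to the mouth.
- pot1_mid (a point): Steel stacking pot, the same as pot0; this point on its axis, 30 mm above its base, z to the mouth. A pot set into another goes down until its foot stands on the other's floor: each adds 28 mm to the stack.
- hammer: Bystander: hammer lying in front of the upright, across the bench, 270 mm long; origin under the middle of its length.
- offcut: Bystander: upright round steel offcut 40 mm across, 75 mm high; origin at its base.
- oil: Bystander: grey oil bottle 56 mm across, 130 mm high; origin at its base.
- nut: Bystander: big hexagon nut 46 mm across flats, 24 mm high; origin at its base.
- file: Bystander: file with wooden handle, 260 mm long, lying roughly along x; origin near the joint of handle and blade.
- jar: Bystander: amber screw jar 64 mm across, 85 mm high; origin at its base.
- pot2_mid (a point): Steel stacking pot, the same as pot0; this point on its axis, 30 mm above its base, z to the mouth.
- pot3_mid (a point): Steel stacking pot, the same as pot0; this point on its axis, 30 mm above its base, z to the mouth.
- pot4_mid (a point): Steel stacking pot, the same as pot0; this point on its axis, 30 mm above its base, z to the mouth.
Things that resemble listed ones, but are neither listed nor needed, are in the scene too. Leave any black or pink look-alike of the part that bears pot1_mid alone. Leave any pink look-alike of the part that bears pot0_mid alone.

How it is judged:
By the outcome, as a careful person would: the job done as asked, in the order asked, and still so for the second after the job is handed in, with the robot touching nothing.
Of pot0, pot1, pot2, pot3, pot4 only 3 to 5 are there at a start; the rules pass over those that are not, and their reading is None.
At some moment in a run one of pot0, pot1, pot2, pot3, pot4 may be knocked a few centimetres aside while the robot is not near it.
It also fails if it takes over 210 s, if anything falls off the work surface, if the arm or the gripper's body presses on something with over 40 N, if the wrist force passes 120 N, or if a joint passes its speed limit or range.

### The arm

A 7-joint arm with a two-finger parallel gripper is mounted at the origin on the work surface. World frame = base frame: x ahead of the robot, y to its left, z up, the work surface at z = 0. Lengths are in m, angles in rad, forces in N, time in s.
With the tool pointing down it reaches from about 0.4 to 0.85 m from the base axis. Payload 10.4 kg.
Tool frame: the origin (TCP) lies at the very end of the fingers, on their centre line; the grasp point (between the pads) lies manip.grasp_offset behind it (manip.grasp_offset is the distance from the TCP to the grasp point, in m); z points along the fingers, x is the direction in which the jaws open and shut, and the axes are right-handed (so a half turn about z gives the same grasp; the last joint's range is limited). The gripper opens to 85 mm and grips with 20 to 120 N. Pads are 22 mm wide; open, the fingers measure 114 mm over their backs; the gripper's body (76 mm by 85 mm) begins 54 mm behind the grasp point. The pads swing forward as they close: fully open they stand 13 mm farther back than shut.
Start: joints at [-1.266, 0.332, -0.065, 1.46, 0.022, 1.35, -0.088], TCP at [0.201, 0.592, 0.231] pointing down, gripper open.
Joint ranges: [-2.6, 2.6], [-0.5, 2.12], [-1.47, 1.34], [0.16, 2.42], [-1.27, 4.41], [0.06, 2.06], [-2.6, 2.6]. Speed limits (rad/s): [2.22, 2.22, 2.79, 2.79, 3.14, 3.14, 3.14].

### API

Orientations are given as a unit quaternion [x, y, z, w].
In Python, from workcell import manip gives the robot as it stands.
- The arm moves only by the shell command python3 -m crank 'ROWS' [FORCE]. ROWS is JSON, a list that holds one entry, the list of rows, each a list of 7 numbers: the shift along the world's x, y, z in units of 60 mm (1.0 is 60 mm), then the turn, a rotation vector about the world's x, y, z in units of 5 degrees (1.0 is 5 degrees), then the finger opening in mm, from 0 to 85.4. A call has 1 to 8 rows; each row shifts and turns the commanded pose from where the row before left it; what a row does not reach is not made up. A row lasts 1/8 s, in which the tool goes at most 62.5 mm and 10.7 degrees, less where a joint would pass 70% of its speed; a pose out of reach is approached as far as the arm can. A call is refused whole if a number of a shift passes 1 or a number of a turn 1, either way. A call with a gripper value outside its range is refused whole. The fingers move at their own pace and stop on an object; FORCE is the grip in N (left out, the last holds). Time passes only in rows, so rows that do not move let the fingers close. It gives the time, the measured TCP pose, the force and the opening at its end, in the units of the state.
- manip.get_obs(): the state, without advancing time (a new reading comes with each control period).
- manip.camera(name): name is "scene" or "side" or "wrist"; returns (picture, depth): 384x512x3 uint8, blue, green, red; 384x512 float32, m along the optical axis (not along the pixel's ray), 0 where there is no reading.
- manip.get_calibration(name): a dict with "fx", "fy", "cx", "cy" (pixels), "k1" (the pictures are not rectified: a ray, as slopes to the right and down, at radius r is drawn at 1 + k1 r^2 times it, then the intrinsics apply), "rvec" (rotation vector, rad) and "tvec" (3), from world to camera coordinates, as OpenCV has them; the wrist camera has in their place "T_tool_cam" (4x4, takes a point from camera to tool coordinates, whose origin is the TCP and whose axes are the tool frame's). Camera axes: x right, y down, z forward; pixel columns grow to the right and rows downward; lengths in m; the calibration is good to about 2 mm. A picture is of the moment at which its call begins: read the wrist's pose just before it. get_calibration takes no time and is no camera call.
- manip.hand_in(): hands the job in, once; it reports no verdict.
The state is a dict: "clock": time; "joint_pos": joint angles; "joint_velocities": joint speeds; "tau": joint torques, N m; "position": TCP position; "ee_rot": TCP orientation; "ft_force": force on the tool from outside, world axes, zero at the start; "torque": the same for the moment, N m; "grip_width": opening from 0.0 (shut) to 1.0 (fully open).
Only numpy, scipy, OpenCV 4.12 (cv2) and the standard library are available. Lean on these libraries where they do the work, as an engineer would, in place of code of your own. Each camera call takes 0.05 s, during which the arm holds its last target.

## Working session

There is one attempt and no reset: what is moved stays moved. The work goes in short steps, Python scripts to look and compute and a shell command to move; the robot and the scene stay as the last step left them, time stands still between calls to the robot, and variables do not carry over. Pictures are saved under pics/ and viewed, and the job is handed in when it is done.

```bash
ls; mkdir -p pics
cat > h.py <<'E'
import numpy as np, cv2
from workcell import manip
from scipy.spatial.transform import Rotation as R
def cal(n): return manip.get_calibration(n)
def T_wc(n,obs=None):
    c=cal(n)
    if 'rvec' in c:
        Rm=cv2.Rodrigues(np.array(c['rvec'],float))[0]; t=np.array(c['tvec'],float).ravel()
        T=np.eye(4);T[:3,:3]=Rm.T;T[:3,3]=-Rm.T@t;return T
    o=obs or manip.get_obs()
    T=np.eye(4);T[:3,:3]=R.from_quat(o['ee_rot']).as_matrix();T[:3,3]=o['position']
    return T@np.array(c['T_tool_cam'])
def rays(n,uv):
    c=cal(n);K=np.array([[c['fx'],0,c['cx']],[0,c['fy'],c['cy']],[0,0,1]])
    p=cv2.undistortPoints(np.array(uv,float).reshape(-1,1,2),K,np.array([c['k1'],0,0,0.]))[:,0]
    return np.c_[p,np.ones(len(p))]
def plane(n,uv,z,T=None):
    T=T_wc(n) if T is None else T
    d=rays(n,uv)@T[:3,:3].T;o=T[:3,3]
    return o+d*((z-o[2])/d[:,2])[:,None]
def cloud(n,depth,T=None):
    T=T_wc(n) if T is None else T
    v,u=np.mgrid[0:384,0:512]
    r=rays(n,np.c_[u.ravel(),v.ravel()])*depth.ravel()[:,None]
    P=r@T[:3,:3].T+T[:3,3]; P[depth.ravel()==0]=np.nan
    return P.reshape(384,512,3)
def shoot(n,tag):
    o=manip.get_obs();T=T_wc(n,o);im,d=manip.camera(n)
    cv2.imwrite(f'pics/{tag}.png',im);np.savez(f'pics/{tag}.npz',im=im,d=d,T=T);return im,d,T
def load(tag):
    z=np.load(f'pics/{tag}.npz');return z['im'],z['d'],z['T']
def proj(n,P,T):
    c=cal(n);Q=(np.atleast_2d(P)-T[:3,3])@T[:3,:3];s=Q[:,:2]/Q[:,2:];s=s*(1+c['k1']*(s**2).sum(1))[:,None]
    return np.c_[s[:,0]*c['fx']+c['cx'],s[:,1]*c['fy']+c['cy']]
E
python3 - <<'E'
from h import *
o=manip.get_obs();print(o,manip.grasp_offset)
for n in('scene','side','wrist'):
    shoot(n,n+'0');print(n,T_wc(n).round(3).tolist(),cal(n)['fx'],cal(n)['k1'])
E
```

```text
pics
{'clock': 0.0, 'joint_pos': array([-1.26559249,  0.33288655, -0.0647264 ,  1.46093835,  0.02159784,
        1.34990096, -0.08847754]), 'joint_velocities': array([-0.00066128, -0.00062575, -0.00044853,  0.000565  , -0.00030173,
       -0.0010895 , -0.00073976]), 'tau': array([ 3.30188350e-04, -6.25461674e+01,  4.92157589e-02, -3.91616070e+01,
        1.61273143e-02,  1.01385493e-02,  5.35535264e-06]), 'position': array([0.20109632, 0.59136741, 0.23050825]), 'ee_rot': array([ 8.12988207e-01,  5.82279708e-01, -5.67733799e-04,  4.40870968e-04]), 'ft_force': array([0.77360036, 0.28581449, 1.55407971]), 'torque': array([ 0.00502379, -0.08460998,  0.10310484]), 'grip_width': 0.9999283846008922} 0.0187
scene [[-0.667, 0.402, -0.627, 1.293], [0.745, 0.348, -0.57, 0.688], [-0.011, -0.847, -0.532, 0.796], [0.0, 0.0, 0.0, 1.0]] 360.10603447928 -0.03569151085608462
side [[0.942, -0.162, 0.295, 0.159], [-0.336, -0.491, 0.804, -1.01], [0.015, -0.856, -0.516, 0.747], [0.0, 0.0, 0.0, 1.0]] 417.36521143077636 0.04488998773365176
wrist [[0.322, 0.908, 0.267, 0.133], [0.947, -0.309, -0.091, 0.615], [-0.0, 0.282, -0.959, 0.373], [0.0, 0.0, 0.0, 1.0]] 306.6679469237148 -0.05460661403095305
```

View pics/scene0.png

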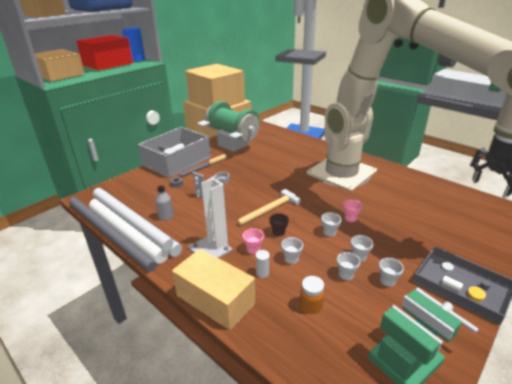

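View pics/side0.png

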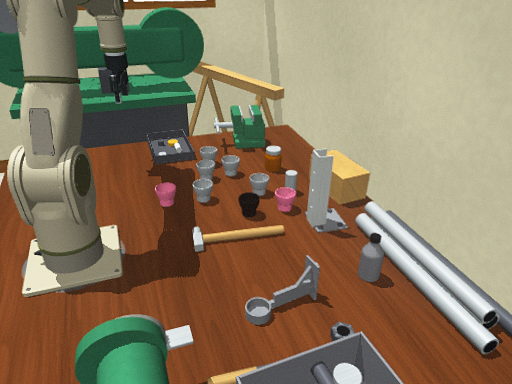

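View pics/wrist0.png

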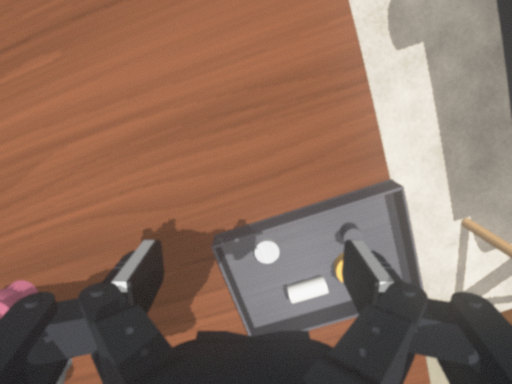

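Scene picture: five steel pots at (330,224), (361,247), (292,249), (348,265) and (391,270). The look-alikes are pink at (253,240) and (352,209), and black at (280,225). In the side view the upright is at (320,190) and the bracket lies free at (290,290), with the hammer between them at (240,237).

Run:
```python
from h import *
im,d,T=load('side0');P=cloud('side',d,T)
c=im[240:340,220:340];cv2.imwrite('pics/c1.png',cv2.resize(c,None,fx=6,fy=6,interpolation=cv2.INTER_CUBIC))
c=im[140:240,280:360];cv2.imwrite('pics/c2.png',cv2.resize(c,None,fx=6,fy=6,interpolation=cv2.INTER_CUBIC)[:600])
# bench height check
for uv in [(180,300),(350,300),(240,280)]: print(uv,P[uv[1],uv[0]].round(4))
# clusters above the bench from both views
for n in('side','scene'):
    im,d,T=load(n+'0');P=cloud(n,d,T)
    x,y,z=P[...,0],P[...,1],P[...,2]
    m=((z>0.012)&(z<0.26)&(x>0.25)&(x<1.0)&(abs(y)<0.7)).astype(np.uint8)
    k,l,s,ce=cv2.connectedComponentsWithStats(m)
    for i in range(1,k):
        if s[i,4]>60:
            q=P[l==i];col=im[l==i].mean(0).astype(int)
            print(n,ce[i].round(),s[i,4],'min',q.min(0).round(3),'max',q.max(0).round(3),col)
```

```text
(180, 300) [ 2.401e-01 -2.500e-01 -1.000e-04]
(350, 300) [ 0.6353 -0.3822 -0.002 ]
(240, 280) [ 0.4003 -0.2274 -0.0026]
side [245. 126.] 1271 min [0.547 0.526 0.012] max [0.761 0.7   0.154] [ 88 113  71]
side [173. 153.] 333 min [0.28  0.498 0.012] max [0.44  0.699 0.039] [74 71 71]
side [175. 144.] 91 min [0.36  0.573 0.012] max [0.401 0.695 0.03 ] [129 190 207]
side [273. 157.] 350 min [0.676 0.297 0.012] max [0.736 0.361 0.09 ] [ 73 105 138]
side [206. 161.] 482 min [0.413 0.3   0.012] max [0.517 0.489 0.065] [119 120 117]
side [333. 181.] 2986 min [ 0.678 -0.083  0.012] max [0.938 0.227 0.242] [113 148 164]
side [230. 163.] 260 min [0.509 0.307 0.012] max [0.575 0.387 0.064] [119 120 119]
side [287. 190.] 553 min [0.608 0.02  0.012] max [0.722 0.168 0.079] [128 111 168]
side [253. 193.] 667 min [0.487 0.025 0.012] max [0.629 0.214 0.064] [67 69 73]
side [203. 188.] 326 min [0.369 0.16  0.012] max [0.433 0.231 0.062] [122 122 119]
side [166. 192.] 336 min [0.25  0.174 0.013] max [0.312 0.248 0.063] [105  80 167]
side [430. 275.] 7988 min [ 0.697 -0.613  0.012] max [ 0.94  -0.106  
[... 1470 characters left out ...]
.444 0.7   0.04 ] [77 91 99]
scene [214. 287.] 3958 min [0.805 0.015 0.012] max [0.936 0.225 0.107] [120 182 211]
scene [262. 262.] 296 min [0.684 0.131 0.012] max [0.726 0.172 0.078] [174 173 177]
scene [390. 270.] 495 min [0.449 0.419 0.012] max [0.52  0.485 0.064] [154 153 156]
scene [448. 266.] 68 min [0.304 0.554 0.012] max [0.338 0.586 0.018] [222 220 218]
scene [312. 294.] 741 min [0.681 0.306 0.012] max [0.741 0.366 0.09 ] [123 148 178]
scene [452. 283.] 151 min [0.382 0.58  0.012] max [0.403 0.628 0.034] [206 207 207]
scene [485. 284.] 77 min [0.317 0.668 0.013] max [0.343 0.691 0.028] [107 101 102]
scene [415. 337.] 5466 min [0.548 0.529 0.012] max [0.771 0.7   0.155] [111 135  93]
```

Run:
```python
from h import *
im,d,T=load('scene0')
c=im[200:290,230:410];cv2.imwrite('pics/c3.png',cv2.resize(c,None,fx=4.4,fy=4.4,interpolation=cv2.INTER_CUBIC))
```

```text
(no output)
```

View pics/c1.png

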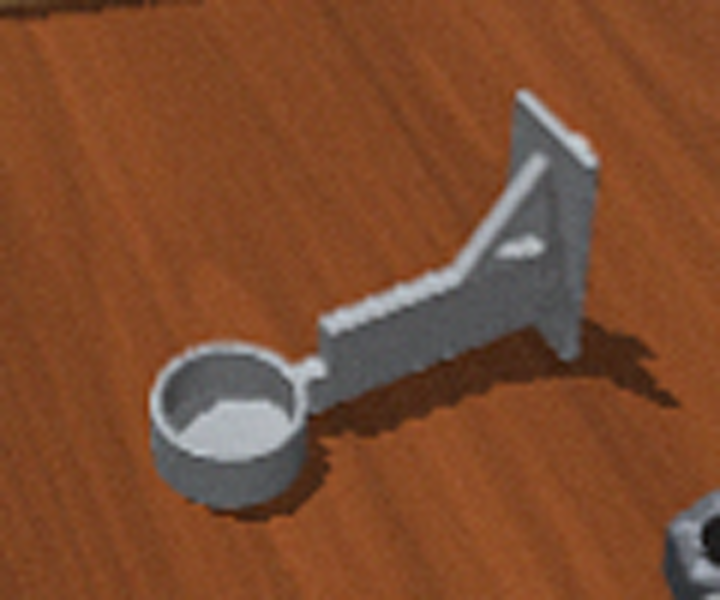

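View pics/c2.png

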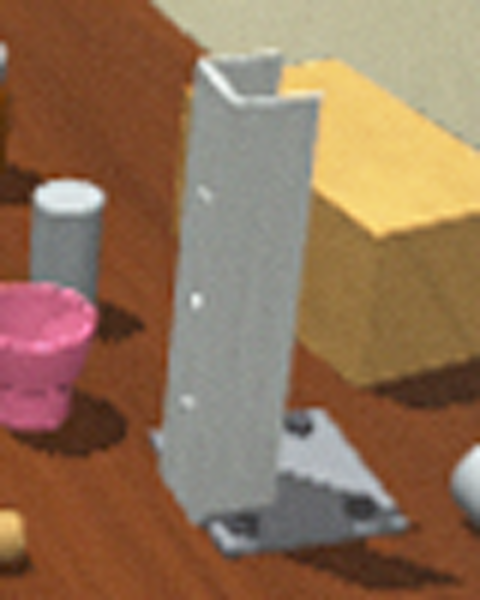

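View pics/c3.png

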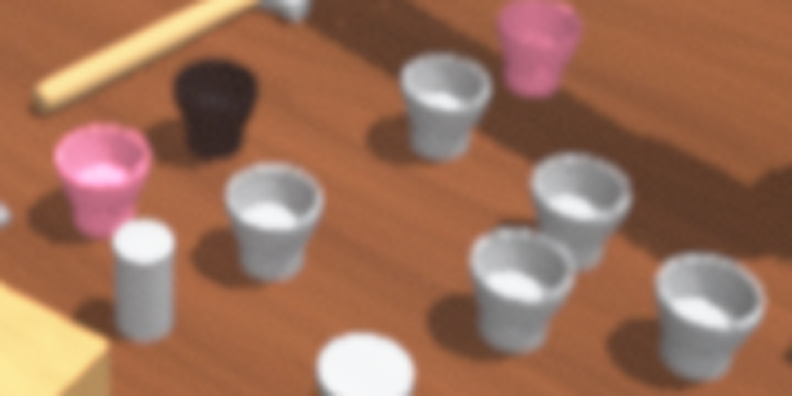

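Crop: all five steel pots stand mouth up, the pink and black ones are clearly different, and the bracket stands on the bench with its claws pointing away. Next I measure the upright face and the bracket.

Run:
```python
from h import *
def mk(n,lo,hi):
    im,d,T=load(n+'0');P=cloud(n,d,T);m=((P>=lo)&(P<=hi)).all(-1);return P[m],np.argwhere(m)
# upright
S,_=mk('side',[0.6,-0.15,0.03],[0.80,0.03,0.25]);S2,_=mk('scene',[0.6,-0.15,0.03],[0.80,0.03,0.25])
print(S.min(0),S.max(0),S2.min(0),S2.max(0))
# plane fit ransac
rng=np.random.default_rng(0)
for Q in(S,S2):
  Q0=Q.copy()
  for it in range(2):
    best=0
    for _ in range(500):
        a=Q0[rng.choice(len(Q0),3,replace=False)];n=np.cross(a[1]-a[0],a[2]-a[0]);
        if np.linalg.norm(n)<1e-5: continue
        n/=np.linalg.norm(n)
        if abs(n[2])>.1: continue
        m=abs((Q0-a[0])@n)<.003
        if m.sum()>best:best=m.sum();bm=m
    q=Q0[bm];c=q.mean(0);n=np.linalg.svd(q-c)[2][2]
    if n[0]<0:n=-n
    t=np.array([-n[1],n[0],0]);t/=np.linalg.norm(t)
    s=(q-c)@t
    print(best,'n',n.round(3),'yaw',np.degrees(np.arctan2(n[1],n[0])).round(2),'c',c.round(4),'ext',np.percentile(s,[0.5,99.5]).round(4), 'z',q[:,2].min().round(3),q[:,2].max().round(3))
    Q0=Q0[~bm]
# bracket: upper edges
for n in('side','scene'):
    B,_=mk(n,[0.36,-0.4,0.016],[0.58,-0.30,0.12])
    H=B[(B[:,2]>0.020)&(B[:,2]<0.031)&(B[:,0]<0.45)]
    print(n,len(B),'holder rim',H.min(0).round(4),H.max(0).round(4))
    A=np.c_[2*H[:,:2],np.ones(len(H))];s=np.linalg.lstsq(A,(H[:,:2]**2).sum(1),rcond=None)[0];print('circ',s[:2].round(4),np.sqrt(s[2]+s[:2]@s[:2]).round(4))
    W=B[B[:,2]>0.095];print('plate top',len(W),W.min(0).round(4),W.max(0).round(4),W.mean(0).round(4))
    b=B[(B[:,2]>0.040)&(B[:,2]<0.05)];print('bar top',len(b),b.min(0).round(4),b.max(0).round(4),np.polyfit(b[:,0],b[:,1],1))
```

```text
[ 0.61827791 -0.082868    0.03029007] [0.72874225 0.02981974 0.24231031] [ 0.62333209 -0.08146622  0.03018916] [0.72973299 0.02989658 0.2420802 ]
758 n [0.074 0.997 0.005] yaw 85.73 c [ 0.7017 -0.0759  0.1388] ext [-0.0228  0.0224] z 0.03 0.242
404 n [ 0.996 -0.09   0.   ] yaw -5.16 c [ 0.6829 -0.0489  0.1427] ext [-0.0294  0.0253] z 0.032 0.242
645 n [0.086 0.996 0.   ] yaw 85.07 c [ 0.707  -0.0274  0.1412] ext [-0.022   0.0225] z 0.03 0.242
451 n [ 0.085  0.996 -0.003] yaw 85.12 c [ 0.7086 -0.0748  0.1463] ext [-0.0164  0.0266] z 0.031 0.242
side 1135 holder rim [ 0.3721 -0.3862  0.02  ] [ 0.4489 -0.323   0.031 ]
circ [ 0.4062 -0.3558] 0.0295
plate top 85 [ 0.5405 -0.3566  0.095 ] [ 0.5549 -0.3069  0.1081] [ 0.5466 -0.3316  0.1016]
bar top 202 [ 0.4439 -0.3565  0.0401] [ 0.5528 -0.3178  0.05  ] [ 0.10430887 -0.3937991 ]
scene 258 holder rim [ 0.3733 -0.3833  0.02  ] [ 0.444  -0.3209  0.0305]
circ [ 0.4056 -0.3542] 0.0293
plate top 29 [ 0.542  -0.3591  0.0954] [ 0.5573 -0.303   0.1075] [ 0.5497 -0.3279  0.1019]
bar top 29 [ 0.4443 -0.3526  0.0405] [ 0.5562 -0.3174  0.0495] [ 0.10888699 -0.39439069]
```

Measured: the upright's front face is centred near (0.683, −0.051) with yaw about −5°. The bracket's holder is near (0.406, −0.355), with the bar's yaw about 6 to 9°. I'll swing the arm round the base to above the bracket, keeping the camera on the robot's side.

```bash
python3 -m crank '[[[0.48,-0.36,0.1,0,0,0.17,85],[0.48,-0.36,0.1,0,0,0.17,85],[0.48,-0.36,0.1,0,0,0.17,85],[0.48,-0.36,0.1,0,0,0.17,85],[0.48,-0.36,0.1,0,0,0.17,85],[0.48,-0.36,0.1,0,0,0.17,85],[0.48,-0.36,0.1,0,0,0.17,85],[0.48,-0.36,0.1,0,0,0.17,85]]]' 60
python3 -m crank '[[[0.27,-0.52,0,0,0,0.17,85],[0.27,-0.52,0,0,0,0.17,85],[0.27,-0.52,0,0,0,0.17,85],[0.27,-0.52,0,0,0,0.17,85],[0.27,-0.52,0,0,0,0.17,85],[0.27,-0.52,0,0,0,0.17,85],[0.27,-0.52,0,0,0,0.17,85],[0.27,-0.52,0,0,0,0.17,85]]]'
python3 -m crank '[[[-0.04,-0.55,0,0,0,0.17,85],[-0.04,-0.55,0,0,0,0.17,85],[-0.04,-0.55,0,0,0,0.17,85],[-0.04,-0.55,0,0,0,0.17,85],[-0.04,-0.55,0,0,0,0.17,85],[-0.04,-0.55,0,0,0,0.17,85],[-0.04,-0.55,0,0,0,0.17,85],[-0.04,-0.55,0,0,0,0.17,85]]]'
python3 -m crank '[[[-0.12,-0.52,0,0,0,0.17,85],[-0.12,-0.52,0,0,0,0.17,85],[-0.12,-0.52,0,0,0,0.17,85],[-0.12,-0.52,0,0,0,0.17,85],[-0.12,-0.52,0,0,0,0.17,85],[-0.12,-0.52,0,0,0,0.17,85],[-0.12,-0.52,0,0,0,0.17,85],[-0.12,-0.52,0,0,0,0.17,85]]]'
python3 - <<'E'
from h import *
o=manip.get_obs();print(o['joint_pos'].round(2),R.from_quat(o['ee_rot']).as_matrix().round(3).tolist())
im,d,T=shoot('wrist','w1');P=cloud('wrist',d,T)
cv2.imwrite('pics/w1b.png',cv2.resize(im,(768,576)))
E
```

```text
clock: 1.15
position: [0.4324, 0.4181, 0.2793]
ee_rot: [0.777, 0.63, -0.0, -0.0]
ft_force: [-0.8, 0.5, 0.6]
grip_width: 0.992
clock: 2.15
position: [0.5615, 0.1683, 0.2791]
ee_rot: [0.738, 0.675, -0.0, -0.0]
ft_force: [0.9, -0.4, -0.0]
grip_width: 0.995
clock: 3.15
position: [0.5417, -0.0957, 0.2792]
ee_rot: [0.697, 0.717, -0.0, -0.0]
ft_force: [0.6, -0.3, 0.1]
grip_width: 0.996
clock: 4.15
position: [0.4841, -0.3451, 0.2791]
ee_rot: [0.653, 0.757, 0.0, -0.0]
ft_force: [-0.1, -0.6, 0.6]
grip_width: 0.99
[ 0.06  0.26  0.59  1.5  -0.15  1.42  2.38] [[-0.147, 0.989, -0.0], [0.989, 0.147, 0.0], [0.0, -0.0, -1.0]]
```

View pics/w1b.png

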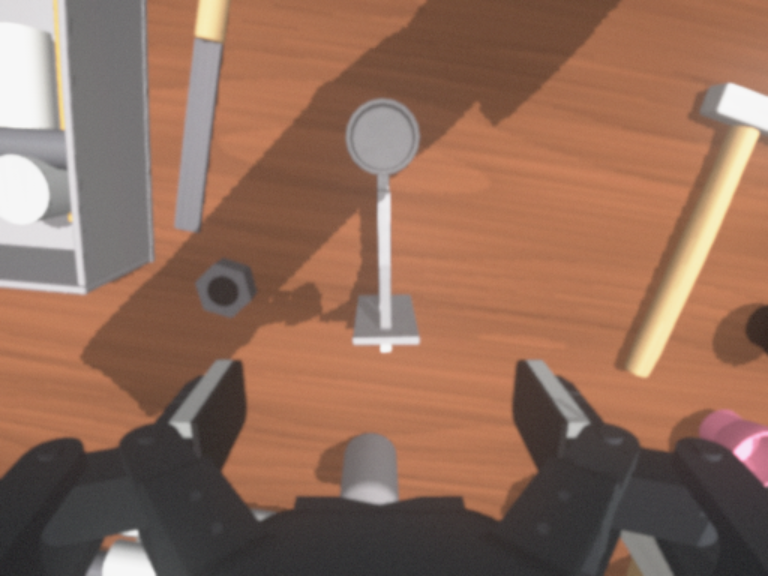

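Wrist view (doubled to 768x576): holder at (383,137), bar to (385,320), plate top at (386,340) with the claw tip behind it. Nut is at (225,288), clear of the fingers. Next I measure the bracket with this view.

Run:
```python
from h import *
im,d,T=load('w1');P=cloud('wrist',d,T)
m=((P>=[.36,-.4,.016])&(P<=[.58,-.29,.12])).all(-1);B=P[m]
H=B[(B[:,2]>.021)&(B[:,2]<.031)&(B[:,0]<.45)];(print(H.min(0).round(4),H.max(0).round(4)))
v,u=np.nonzero(m&(P[...,0]<.438)&(P[...,2]>.02))
# outer contour of the holder rim at z=27mm
c=plane('wrist',np.c_[u,v],.027,T);hull=cv2.convexHull(c[:,:2].astype(np.float32))
print('holder',cv2.minEnclosingCircle(hull))
# bar top z=46mm: bare bar part
v,u=np.nonzero(m&(abs(P[...,2]-.046)<.006)&(P[...,0]>.45)&(P[...,0]<.5))
c=plane('wrist',np.c_[u,v],.046,T);xs=np.round(c[:,0],3);
mid=np.array([[x,(c[xs==x,1].min()+c[xs==x,1].max())/2,np.ptp(c[xs==x,1])] for x in np.unique(xs)])
print(np.polyfit(mid[:,0],mid[:,1],1),mid[::8].round(4).tolist())
W=B[B[:,2]>.099];print('plate',len(W),W.min(0).round(4),W.max(0).round(4))
v,u=np.nonzero(m&(P[...,2]>.099));c=plane('wrist',np.c_[u,v],.105,T)
r=cv2.minAreaRect(c[:,:2].astype(np.float32));print(r);print(cv2.boxPoints(r).round(4).tolist())
print(np.c_[c[:,0].round(4),c[:,1].round(4)][::12].tolist())
```

```text
[ 0.3738 -0.3839  0.0211] [ 0.4459 -0.3235  0.0307]
holder ((0.4060688614845276, -0.3536056876182556), 0.0328250452876091)
[ 0.15576285 -0.41605455] [[0.45, -0.3459, 0.0086], [0.458, -0.344, 0.0074], [0.466, -0.3435, 0.0087], [0.474, -0.3422, 0.0087], [0.482, -0.3411, 0.0088], [0.49, -0.3398, 0.0088], [0.498, -0.3386, 0.0089]]
plate 287 [ 0.5405 -0.3549  0.099 ] [ 0.5542 -0.3054  0.1067]
((0.5467113852500916, -0.33018043637275696), (0.008459105156362057, 0.049290601164102554), 8.460443496704102)
[[0.5389000177383423, -0.30640000104904175], [0.5461999773979187, -0.35519999265670776], [0.5544999837875366, -0.3538999855518341], [0.5472999811172485, -0.3052000105381012]]
[[0.5458, -0.3529], [0.5399, -0.3132], [0.5462, -0.3472], [0.5442, -0.334], [0.5423, -0.3207], [0.5402, -0.3064], [0.5467, -0.3426], [0.5448, -0.3294], [0.5428, -0.3161], [0.5494, -0.3524], [0.5473, -0.338], [0.5453, -0.3248], [0.5432, -0.3104], [0.5498, -0.3467], [0.5478, -0.3334], [0.5458, -0.3202], [0.5439, -0.3069], [0.5505, -0.3432], [0.5485, -0.3299], [0.5465, -0.3166], [0.5532, -0.353], [0.5512, -0.3397], [0.5492, -0.3264], [0.5473, -0.3131]]
```

Bracket yaw is 8.6°. The bar line, holder and plate agree on a grip point of (0.4815, −0.341), and the tool is already aligned to 0.2°. Descending.

```bash
python3 -m crank '[[[-0.04,0.07,-0.9,0,0,0,85],[0,0,-0.9,0,0,0,85],[0,0,-0.9,0,0,0,85],[0,0,-0.7,0,0,0,85],[0,0,0,0,0,0,85],[0,0,0,0,0,0,85]]]'
python3 - <<'E'
from h import *
im,d,T=shoot('wrist','w2');cv2.imwrite('pics/w2b.png',cv2.resize(im,(768,576)))
E
```

```text
clock: 4.95
position: [0.4828, -0.3407, 0.0771]
ee_rot: [0.653, 0.757, 0.0, 0.001]
ft_force: [0.8, 0.2, -0.0]
grip_width: 0.994
```

View pics/w2b.png

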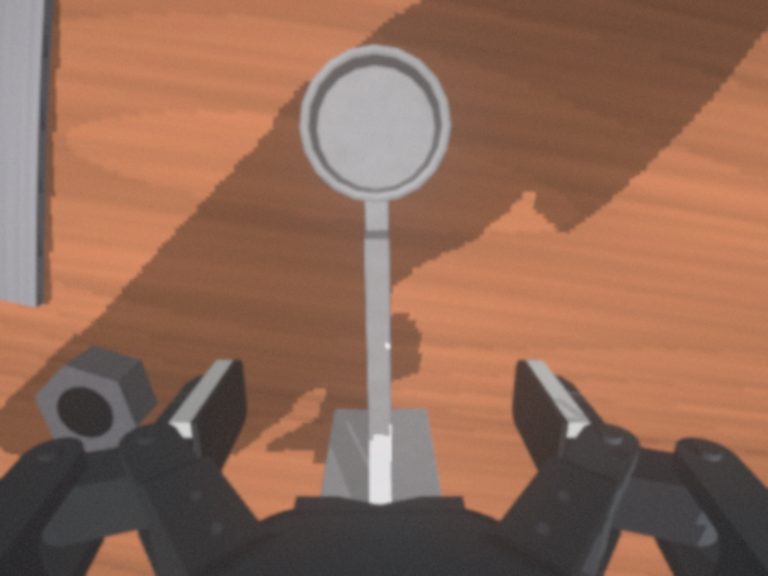

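The bar at (378,330) sits midway between the fingers (240 and 515), and the nut is clear. Going down and closing.

```bash
python3 -m crank '[[[-0.02,0,-0.55,0,0,0,85],[0,0,-0.53,0,0,0,85],[0,0,0,0,0,0,85],[0,0,0,0,0,0,40],[0,0,0,0,0,0,5],[0,0,0,0,0,0,0],[0,0,0,0,0,0,0],[0,0,0,0,0,0,0]]]' 90
python3 -m crank '[[[0,0,0,0,0,0,0],[0,0,0,0,0,0,0],[0,0,0,0,0,0,0],[0,0,0,0,0,0,0]]]'
```

```text
clock: 6.0
position: [0.4812, -0.3404, 0.0112]
ee_rot: [0.653, 0.757, 0.0, 0.0]
ft_force: [-0.9, -0.2, 5.9]
grip_width: 0.105
clock: 6.5
position: [0.4812, -0.3404, 0.0112]
ee_rot: [0.653, 0.757, 0.0, 0.0]
ft_force: [-0.7, 0.2, 6.3]
grip_width: 0.101
```

```bash
python3 -m crank '[[[0,0,0.25,0,0,0,0],[0,0,0.5,0,0,0,0],[0,0,0.6,0,0,0,0],[0,0,0.65,0,0,0,0],[0,0,0,0,0,0,0],[0,0,0,0,0,0,0]]]'
python3 -m crank '[[[0,0.5,0,0,0,-0.34,0],[0,0.7,0,0,0,-0.34,0],[0,0.7,0,0,0,-0.34,0],[0,0.7,0,0,0,-0.34,0],[0,0.7,0,0,0,-0.34,0],[0,0.6,0,0,0,-0.34,0],[0.1,0.6,0,0,0,-0.34,0],[0.1,0.45,0,0,0,-0.34,0]]]'
python3 - <<'E'
from h import *
o=manip.get_obs();print(o['ft_force'],o['joint_pos'].round(2))
im,d,T=shoot('wrist','w3');cv2.imwrite('pics/w3b.png',cv2.resize(im,(768,576)));im,d,T=shoot('side','s3');cv2.imwrite('pics/s3b.png',cv2.resize(im[130:300,210:400],None,fx=4,fy=4)[:600])
E
```

```text
clock: 7.25
position: [0.4802, -0.3395, 0.1297]
ee_rot: [0.653, 0.757, -0.0, -0.001]
ft_force: [-0.9, -0.4, -5.9]
grip_width: 0.103
clock: 8.25
position: [0.4917, -0.0413, 0.1291]
ee_rot: [0.738, 0.675, -0.001, -0.001]
ft_force: [-0.1, -0.1, -5.3]
grip_width: 0.104
[-0.14799024 -0.14621116 -5.27078027] [-0.4   0.13  0.42  1.95 -0.06  1.08  1.53]
```

View pics/w3b.png

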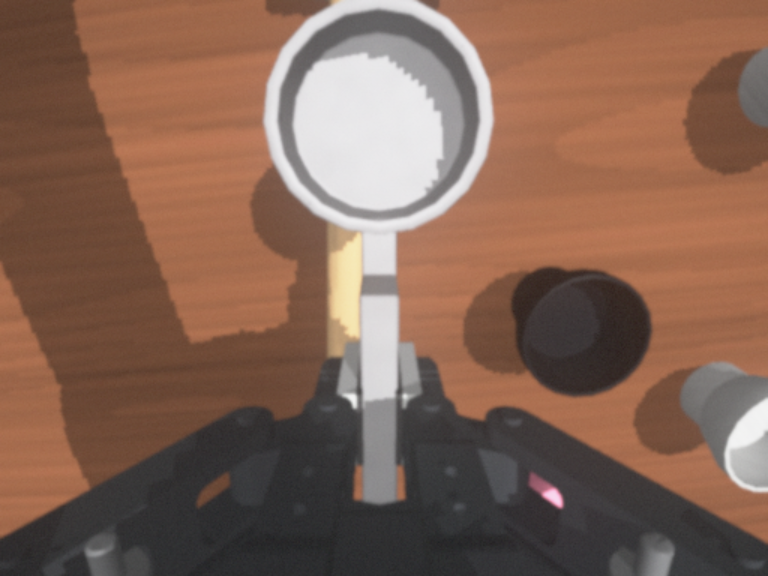

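View pics/s3b.png

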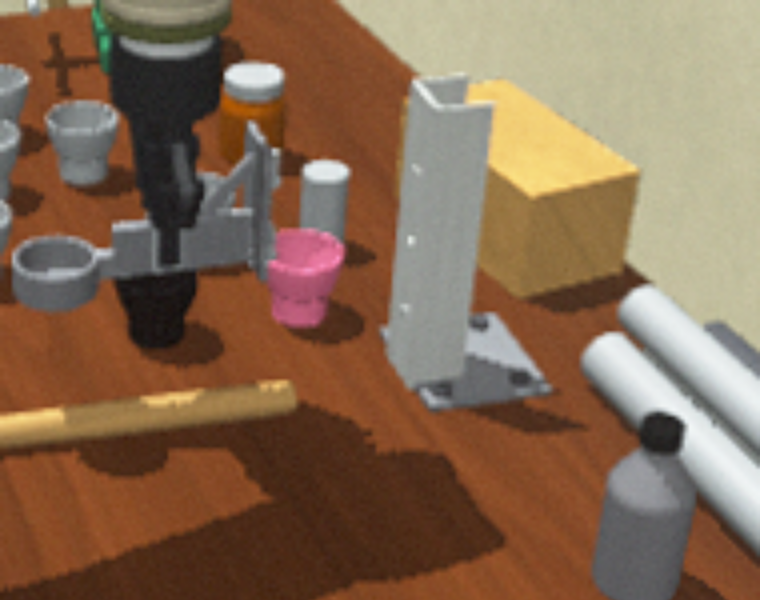

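Run:
```python
from h import *
shoot('scene','sc3')
o=manip.get_obs();t=R.from_quat(o['ee_rot']).as_matrix();print('tooly yaw',np.degrees(np.arctan2(t[1,1],t[0,1])))
for n,tag in(('side','s3'),('scene','sc3')):
    im,d,T=load(tag);P=cloud(n,d,T)
    m=((P>=[.36,-.09,.105])&(P<=[.60,.03,.235])).all(-1);
    B=P[m]
    W=B[(B[:,2]>.19)&(B[:,0]>.53)];print(n,'plate',len(W),np.percentile(W,[1,99],axis=0).round(4).tolist())
    b=B[(B[:,0]>.45)&(B[:,0]<.51)&(B[:,2]<.172)];print('bar',len(b),np.percentile(b,[1,99],axis=0).round(4).tolist())
    h=B[(B[:,0]<.441)&(B[:,2]<.16)];print('holder',len(h),np.percentile(h,[1,99],axis=0).round(4).tolist())
    U=P[((P>=[.64,-.12,.05])&(P<=[.8,.02,.26])).all(-1)];print('upr',np.percentile(U,[.5,99.5],axis=0).round(4).tolist(),U[:,2].max())
im,d,T=load('w3');P=cloud('wrist',d,T)
m=((P>=[.36,-.09,.105])&(P<=[.60,.03,.235])).all(-1)
v,u=np.nonzero(m&(P[...,0]<.435));print('wr holder z',np.percentile(P[v,u],[1,99],axis=0).round(4).tolist())
v,u=np.nonzero(m&(P[...,0]>.452)&(P[...,0]<.474)&(P[...,2]>.155))
q=P[v,u];print('bar top',q.mean(0),np.polyfit(q[:,0],q[:,1],1),np.polyfit(q[:,0],q[:,2],1))
```

```text
tooly yaw -5.01061449927004
side plate 123 [[0.5408, -0.0693, 0.1904], [0.5743, -0.0218, 0.2244]]
bar 243 [[0.4515, -0.0576, 0.1254], [0.5092, -0.0285, 0.1666]]
holder 348 [[0.3833, -0.0623, 0.1196], [0.4403, -0.001, 0.1474]]
upr [[0.6793, -0.0807, 0.051], [0.7256, -0.0246, 0.2413]] 0.24265645107120204
scene plate 116 [[0.5565, -0.0687, 0.1905], [0.5749, -0.0183, 0.2248]]
bar 115 [[0.4511, -0.0548, 0.1255], [0.5093, -0.0191, 0.1714]]
holder 154 [[0.3833, -0.0577, 0.1194], [0.4408, -0.001, 0.1469]]
upr [[0.6824, -0.0792, 0.0517], [0.7284, -0.0234, 0.2413]] 0.24188868888210513
wr holder z [[0.3855, -0.0621, 0.1219], [0.4343, -0.006, 0.1463]]
bar top [ 0.47024512 -0.04548822  0.20340348] [-0.5694629   0.22229893] [ 3.47587481 -1.43110967]
```

```bash
python3 -m crank '[[[0.3,0,0.01,0,0,0,0],[0.4,0,0.01,0,0,0,0],[0.4,0,0,0,0,0,0],[0.3,0,0,0,0,0,0],[0.1,0,0,0,0,0,0],[0,0,0,0,0,0,0],[0,0,0,0,0,0,0]]]'
python3 - <<'E'
from h import *
for n,t in(('side','s4'),('scene','sc4')):
    im,d,T=shoot(n,t)
    y0,y1,x0,x1=(140,250,265,365) if n=='side' else (165,265,170,300)
    cv2.imwrite(f'pics/{t}b.png',cv2.resize(im[y0:y1,x0:x1],None,fx=5.4,fy=5.4,interpolation=cv2.INTER_CUBIC))
E
```

```text
clock: 9.28
position: [0.582, -0.0434, 0.1315]
ee_rot: [0.738, 0.674, -0.0, -0.0]
ft_force: [0.2, 0.5, -4.5]
grip_width: 0.103
```

View pics/s4b.png

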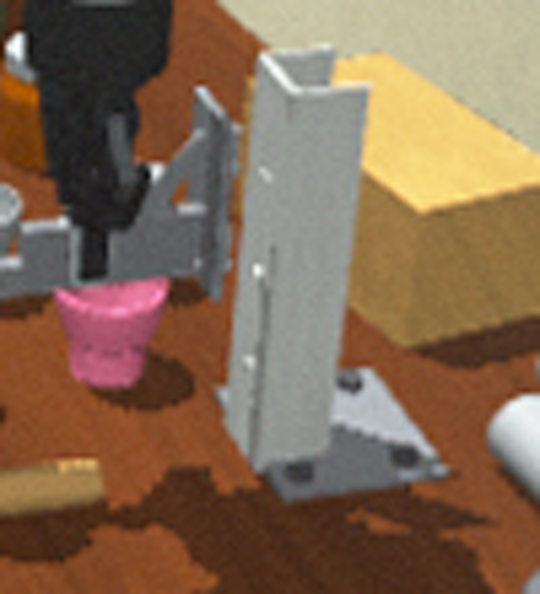

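View pics/sc4b.png

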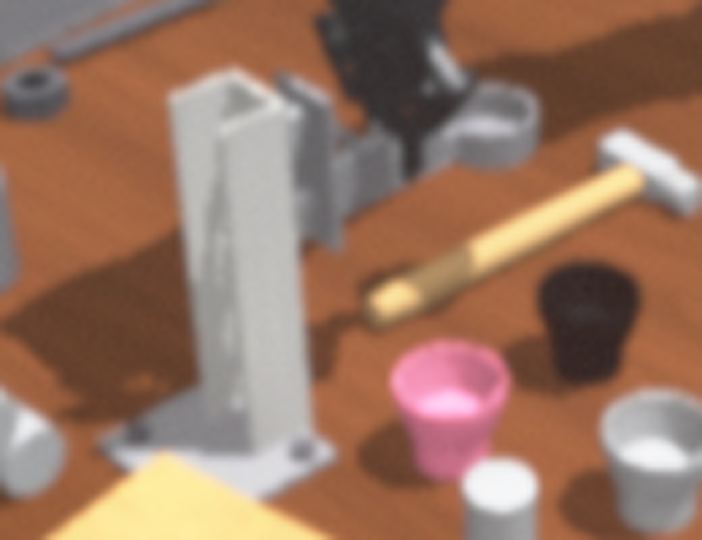

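Run:
```python
from h import *
t=np.array([.0872,.9962,0]);a=np.array([.9962,-.0872,0])
for n,tag in(('side','s4'),('scene','sc4')):
    im,d,T=load(tag);P=cloud(n,d,T);s=P@t;r=P@a
    for nm,rl,rh,zl,zh in(('plate',.642,.664,.13,.225),('upr',.690,.73,.12,.235)):
        m=(r>rl)&(r<rh)&(P[...,2]>zl)&(P[...,2]<zh)&(s>-.04)&(s<.06)
        q=s[m];print(n,nm,m.sum(),'s pct',np.percentile(q,[2,10,50,90,98]).round(4),'r pct',np.percentile(r[m],[2,50,98]).round(4),'z',np.percentile(P[m][:,2],[1,99]).round(4))
        # per z-band extreme
        e=[ (q[(abs(P[m][:,2]-z)<.006)].min() if n=='side' else q[(abs(P[m][:,2]-z)<.006)].max()) for z in np.arange(.145,.225,.012) if (abs(P[m][:,2]-z)<.006).any()]
        print('   extreme',np.round(e,4),np.median(e).round(4))
    m=(r>.66)&(r<.72)&(P[...,2]>.06)&(P[...,2]<.235)&(s>-.02)&(s<.035)
    print('front face r',np.percentile(r[m],[1,10,30]).round(4))
    m=(s>-.04)&(s<.06)&(r>.685)&(r<.74);print('top z',np.percentile(P[m][:,2],[99,99.8]))
    m=(s>-.04)&(s<.06)&(r>.64)&(r<.665);print('plate top z',np.percentile(P[m][:,2],[98,99.8]))
```

```text
side plate 227 s pct [-0.0192 -0.0173 -0.0014  0.0202  0.0304] r pct [0.6429 0.6486 0.659 ] z [0.1306 0.2243]
   extreme [-0.0184 -0.0203 -0.0192 -0.0183 -0.0202 -0.0208 -0.0175] -0.0192
side upr 477 s pct [-0.0183 -0.0165 -0.0139  0.0308  0.0349] r pct [0.6914 0.7091 0.7275] z [0.1223 0.2339]
   extreme [-0.0197 -0.0171 -0.0196 -0.0183 -0.0189 -0.0183 -0.0185] -0.0185
front face r [0.6647 0.6837 0.6853]
top z [0.24047681 0.24172581]
plate top z [0.2253253 0.2268201]
scene plate 224 s pct [-0.01   -0.0006  0.0162  0.0315  0.0335] r pct [0.6488 0.6537 0.6625] z [0.1316 0.2246]
   extreme [0.0326 0.0323 0.0336 0.0337 0.0342 0.0326 0.0338] 0.0336
scene upr 607 s pct [-0.0156 -0.014   0.0327  0.0355  0.0368] r pct [0.6909 0.7113 0.7282] z [0.1217 0.234 ]
   extreme [0.0372 0.0379 0.0372 0.0362 0.0361 0.0367 0.0381] 0.0372
front face r [0.6622 0.6875 0.6984]
top z [0.24078102 0.24179525]
plate top z [0.22540617 0.22700721]
```

Edge comparison: the plate's centre sits about 2.6 mm to −y of the upright's centre, and the heel is at about 0.200. I'll correct sideways, drop about 1 mm, then advance slowly.

```bash
python3 -m crank '[[[0,0.045,-0.015,0,0,0,0],[0,0,0,0,0,0,0],[0.1,-0.009,0,0,0,0,0],[0.1,-0.009,0,0,0,0,0],[0,0,0,0,0,0,0],[0,0,0,0,0,0,0]]]'
python3 - <<'E'
from h import *
for n,t in(('side','s5'),('scene','sc5')):
    im,d,T=shoot(n,t)
    y0,y1,x0,x1=(145,215,285,345) if n=='side' else (165,225,190,250)
    cv2.imwrite(f'pics/{t}b.png',cv2.resize(im[y0:y1,x0:x1],None,fx=8,fy=8,interpolation=cv2.INTER_CUBIC))
E
```

```text
clock: 10.12
position: [0.5947, -0.0416, 0.1307]
ee_rot: [0.738, 0.674, -0.0, -0.0]
ft_force: [-0.0, -0.7, -4.3]
grip_width: 0.103
```

View pics/s5b.png

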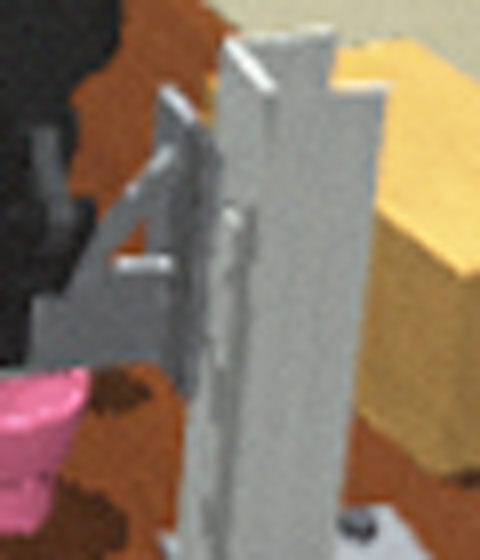

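View pics/sc5b.png

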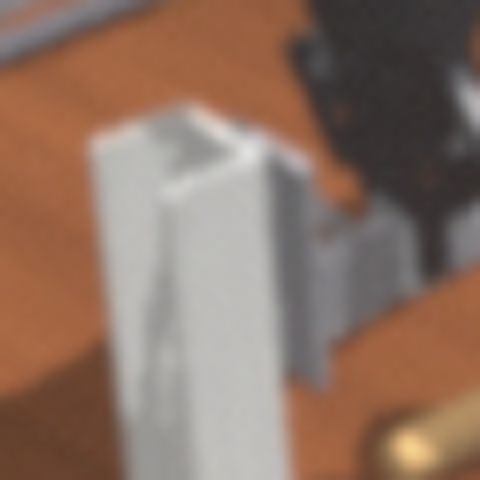

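The lips are about 2 mm short of the face. Creeping in and watching the force.

```bash
python3 -m crank '[[[0.04,-0.004,0,0,0,0,0],[0.04,-0.004,0,0,0,0,0],[0.04,-0.003,0,0,0,0,0],[0,0,0,0,0,0,0]]]'
```

```text
clock: 10.72
position: [0.6022, -0.0421, 0.1308]
ee_rot: [0.738, 0.674, 0.0, -0.0]
ft_force: [-0.7, 0.2, -4.0]
grip_width: 0.108
```

```bash
python3 -m crank '[[[0.04,-0.004,0,0,0,0,0],[0,0,0,0,0,0,0],[0,0,0,0,0,0,0]]]'
```

```text
clock: 11.1
position: [0.6044, -0.0423, 0.1308]
ee_rot: [0.738, 0.674, -0.0, -0.0]
ft_force: [-0.8, 0.1, -3.1]
grip_width: 0.101
```

```bash
python3 -m crank '[[[0.04,-0.004,0,0,0,0,0],[0.04,-0.003,0,0,0,0,0],[0,0,0,0,0,0,0]]]'; python3 -m crank '[[[0.03,-0.003,0,0,0,0,0],[0,0,0,0,0,0,0]]]'
```

```text
clock: 11.48
position: [0.6094, -0.0428, 0.1308]
ee_rot: [0.738, 0.674, -0.0, 0.0]
ft_force: [0.1, -0.2, -5.2]
grip_width: 0.099
clock: 11.72
position: [0.6111, -0.0429, 0.1308]
ee_rot: [0.738, 0.674, 0.0, -0.0]
ft_force: [-0.3, 0.5, -4.6]
grip_width: 0.107
```

```bash
python3 -m crank '[[[0.03,-0.003,0,0,0,0,0],[0,0,0,0,0,0,0]]]'
python3 - <<'E'
from h import *
for n,t in(('side','s6'),('scene','sc6')):
    im,d,T=shoot(n,t)
    y0,y1,x0,x1=(145,215,285,345) if n=='side' else (165,225,190,250)
    cv2.imwrite(f'pics/{t}b.png',cv2.resize(im[y0:y1,x0:x1],None,fx=8,fy=8,interpolation=cv2.INTER_CUBIC))
E
```

```text
clock: 11.98
position: [0.612, -0.0429, 0.1306]
ee_rot: [0.738, 0.674, -0.001, -0.001]
ft_force: [-4.6, 0.8, -1.7]
grip_width: 0.104
```

View pics/s6b.png

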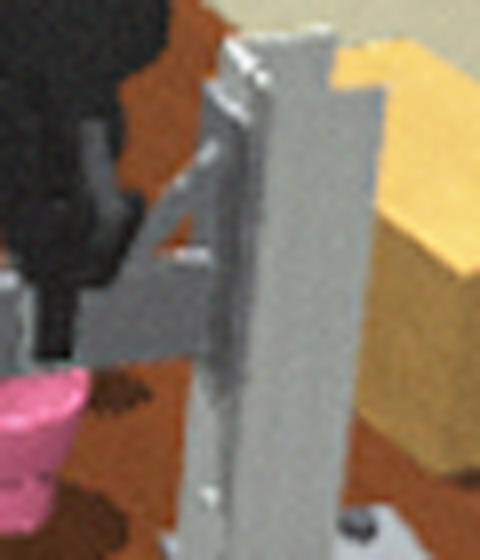

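View pics/sc6b.png

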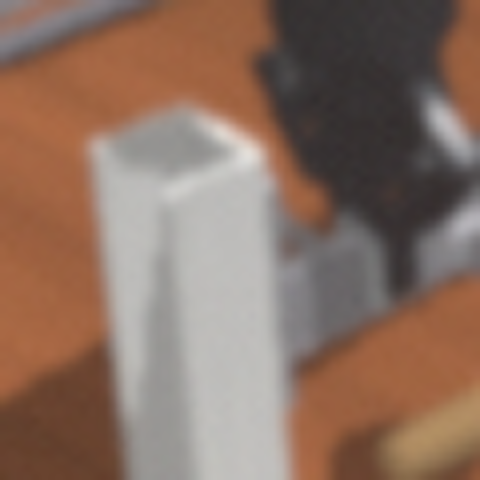

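The back plate is against the face (−4.6 N) and both claws are in the slots. Lowering now.

```bash
python3 -m crank '[[[0,0,-0.04,0,0,0,0],[0,0,-0.04,0,0,0,0],[0,0,-0.04,0,0,0,0],[0,0,0,0,0,0,0]]]'; python3 -m crank '[[[0,0,-0.03,0,0,0,0],[0,0,0,0,0,0,0]]]'
```

```text
clock: 12.58
position: [0.612, -0.0431, 0.1232]
ee_rot: [0.738, 0.674, -0.001, -0.001]
ft_force: [-4.5, 1.7, -4.7]
grip_width: 0.105
clock: 12.82
position: [0.612, -0.043, 0.1219]
ee_rot: [0.738, 0.674, -0.001, -0.001]
ft_force: [-7.6, 1.0, 0.2]
grip_width: 0.105
```

```bash
python3 -m crank '[[[0,0,-0.03,0,0,0,0],[0,0,0,0,0,0,0]]]'; python3 -m crank '[[[0,0,-0.03,0,0,0,0],[0,0,0,0,0,0,0]]]'
```

```text
clock: 13.08
position: [0.6119, -0.0431, 0.1209]
ee_rot: [0.738, 0.674, -0.0, -0.001]
ft_force: [-12.3, 1.4, 7.6]
grip_width: 0.103
clock: 13.32
position: [0.612, -0.0432, 0.1187]
ee_rot: [0.738, 0.674, -0.0, -0.001]
ft_force: [-10.2, 0.3, 1.8]
grip_width: 0.101
```

```bash
python3 -m crank '[[[-0.01,0,-0.03,0,0,0,0],[0,0,0,0,0,0,0]]]'; python3 -m crank '[[[0,0,-0.03,0,0,0,0],[0,0,0,0,0,0,0]]]'
```

```text
clock: 13.58
position: [0.611, -0.0431, 0.1157]
ee_rot: [0.738, 0.674, -0.001, -0.001]
ft_force: [-4.9, 0.7, -8.3]
grip_width: 0.106
clock: 13.82
position: [0.6116, -0.0431, 0.1139]
ee_rot: [0.738, 0.674, -0.001, -0.001]
ft_force: [-4.8, 0.1, -8.9]
grip_width: 0.106
```

```bash
python3 -m crank '[[[0,0,-0.03,0,0,0,0],[0,0,0,0,0,0,0]]]'; python3 -m crank '[[[0,0,-0.03,0,0,0,0],[0,0,0,0,0,0,0]]]'
```

```text
clock: 14.08
position: [0.612, -0.0431, 0.1126]
ee_rot: [0.738, 0.674, -0.0, -0.0]
ft_force: [-5.0, 0.6, -6.2]
grip_width: 0.103
clock: 14.32
position: [0.6121, -0.043, 0.1113]
ee_rot: [0.738, 0.674, 0.0, -0.0]
ft_force: [-7.2, -0.2, -1.8]
grip_width: 0.104
```

```bash
python3 -m crank '[[[0,0,-0.03,0,0,0,0],[0,0,0,0,0,0,0]]]'; python3 -m crank '[[[0,0,-0.03,0,0,0,0],[0,0,0,0,0,0,0]]]'
```

```text
clock: 14.58
position: [0.612, -0.043, 0.1107]
ee_rot: [0.738, 0.674, 0.0, -0.0]
ft_force: [-14.9, 1.9, 8.7]
grip_width: 0.104
clock: 14.82
position: [0.6119, -0.0429, 0.1097]
ee_rot: [0.738, 0.674, 0.0, -0.001]
ft_force: [-19.0, 1.4, 16.8]
grip_width: 0.106
```

```bash
python3 -m crank '[[[-0.01,0,-0.03,0,0,0,0],[0,0,0,0,0,0,0]]]'
python3 - <<'E'
from h import *
t=np.array([.0872,.9962,0]);a=np.array([.9962,-.0872,0])
for n,tag in(('side','s7'),('scene','sc7')):
    im,d,T=shoot(n,tag);P=cloud(n,d,T);s=P@t;r=P@a
    m=(s>-.03)&(s<.04)&(r>.664)&(r<.683)&(P[...,2]<.225);print(n,'plate top z',np.percentile(P[m][:,2],[95,98,99.8]).round(4))
    m=(r>.51)&(r<.545)&(s>-.03)&(s<.05)&(P[...,2]>.1);print('rim',np.percentile(P[m][:,2],[90,98]))
im,d,T=load('s7');cv2.imwrite('pics/s7b.png',cv2.resize(im[140:230,255:345],None,fx=6.5,fy=6.5,interpolation=cv2.INTER_CUBIC))
E
```

```text
clock: 15.08
position: [0.6119, -0.0429, 0.1095]
ee_rot: [0.738, 0.674, 0.001, -0.0]
ft_force: [-22.5, 2.4, 28.7]
grip_width: 0.102
side plate top z [0.2038 0.2058 0.209 ]
rim [0.54123641 0.55019835]
scene plate top z [0.2035 0.2045 0.2062]
rim [0.55121904 0.55543632]
```

View pics/s7b.png

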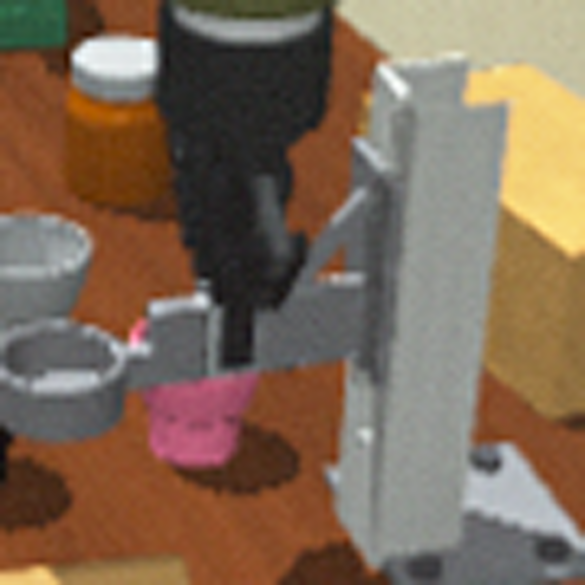

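Plate top is at about 0.205, so fully home (underside at 0.100). It passed the catch on the way: the force peaked, then dropped and pulled down, and there is now a hard stop at 29 N. I'll relax the load, open and rise.

```bash
python3 -m crank '[[[-0.02,0,0.04,0,0,0,0],[0,0,0.02,0,0,0,0],[0,0,0,0,0,0,20],[0,0,0,0,0,0,50],[0,0,0,0,0,0,85],[0,0,0,0,0,0,85],[0,0,0,0,0,0,85],[0,0,0.3,0,0,0,85]]]'
python3 -m crank '[[[0,0,0.6,0,0,0,85],[0,0,0.8,0,0,0,85],[-0.3,0,0.8,0,0,0,85],[-0.8,0,0.3,0,0,0,85],[-0.3,0,0,0,0,0,85],[0,0,0,0,0,0,85],[0,0,0,0,0,0,85],[0,0,0,0,0,0,85]]]'
python3 - <<'E'
from h import *
t=np.array([.0872,.9962,0]);a=np.array([.9962,-.0872,0])
for n,tag in(('side','s8'),('scene','sc8')):
    im,d,T=shoot(n,tag);P=cloud(n,d,T);s=P@t;r=P@a
    m=(s>-.03)&(s<.04)&(r>.664)&(r<.683)&(P[...,2]<.225);print(n,'plate top z',np.percentile(P[m][:,2],[95,98,99.8]).round(4))
    m=(r>.49)&(r<.575)&(s>-.03)&(s<.05)&(P[...,2]>.118)&(P[...,2]<.135);q=P[m];print('rim',q.min(0).round(4),q.max(0).round(4))
im,d,T=shoot('wrist','w8');cv2.imwrite('pics/w8b.png',cv2.resize(im,(768,576)))
E
```

```text
clock: 16.18
position: [0.6095, -0.043, 0.1267]
ee_rot: [0.738, 0.674, -0.001, -0.001]
ft_force: [0.2, -0.7, -0.2]
grip_width: 0.995
clock: 17.18
position: [0.5269, -0.0431, 0.277]
ee_rot: [0.738, 0.674, -0.0, -0.0]
ft_force: [0.6, -0.6, -0.2]
grip_width: 1.0
side plate top z [0.2033 0.2061 0.2114]
rim [ 0.5022 -0.068   0.118 ] [ 0.5739 -0.0053  0.1337]
scene plate top z [0.2039 0.2048 0.2061]
rim [ 0.5031 -0.0664  0.1183] [ 0.5708 -0.0055  0.1268]
```

View pics/w8b.png

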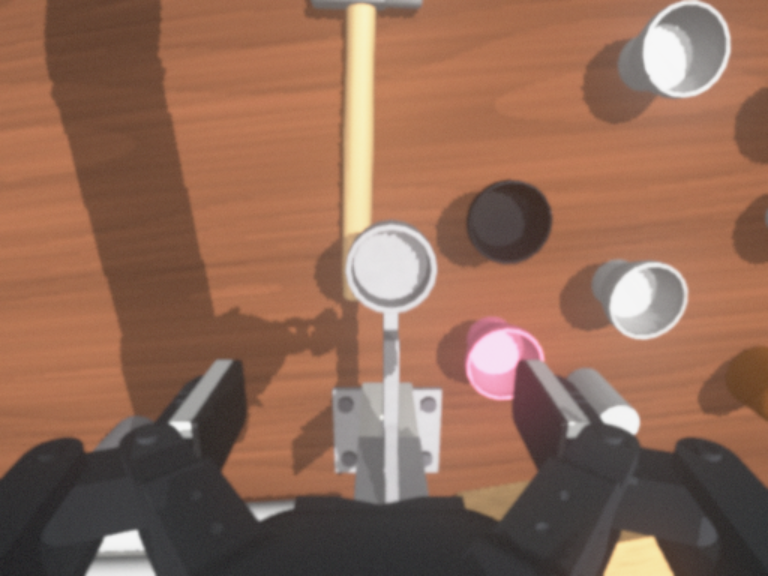

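View pics/s8.png

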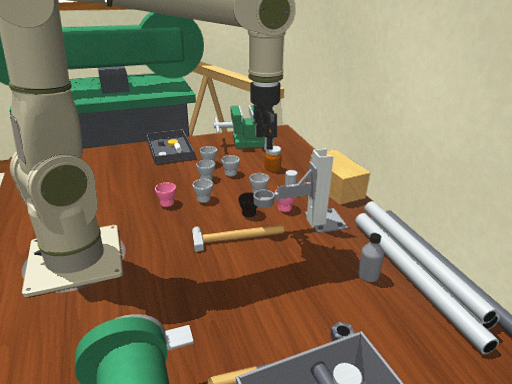

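The bracket hangs home and free. The wrist view shows the holder at (391,267), the nearest steel pot at (640,300), black at (510,220) and pink at (505,345). Locating the holder and all the pots.

```bash
cat >> h.py <<'E'
def rim(n,tag,cx,cy,z=.060,rad=.0335,band=.008):
    """circle of a rim near (cx,cy), at height z; mask by depth, cast onto plane z, robust outer circle"""
    im,d,T=load(tag);P=cloud(n,d,T)
    g=im.astype(int);sat=g.max(-1)-g.min(-1)
    m=(abs(P[...,2]-z+.003)<band)&(np.hypot(P[...,0]-cx,P[...,1]-cy)<rad+.014)&(sat<45)&(g.mean(-1)>60)
    v,u=np.nonzero(m)
    if len(u)<15: return None
    c=plane(n,np.c_[u,v],z,T)[:,:2]
    k=np.hypot(*(c-np.median(c,0)).T)<.06;c=c[k].astype(np.float32)
    hull=cv2.convexHull(c)[:,0]
    (x,y),r=cv2.minEnclosingCircle(hull)
    A=np.c_[2*hull,np.ones(len(hull))];s=np.linalg.lstsq(A,(hull**2).sum(1),rcond=None)[0]
    return np.round([x,y,r,s[0],s[1],np.sqrt(s[2]+s[0]**2+s[1]**2)],4),len(u)
E
python3 - <<'E'
from h import *
for n,t in(('wrist','w8'),('scene','sc8'),('side','s8')):
    print(n,'holder',rim(n,t,.5336,-.0367,.127,.0305))
    for nm,c in dict(A=(.401,.196),B=(.597,.178),C=(.484,.452),D=(.542,.345),E=(.447,.335)).items(): print(nm,rim(n,t,*c))
E
```

```text
wrist holder (array([ 0.5387, -0.0377,  0.0376,  0.5359, -0.0357,  0.0323]), 984)
A (array([0.4035, 0.1929, 0.0367, 0.4028, 0.193 , 0.0349]), 1140)
B (array([0.5946, 0.1759, 0.0367, 0.5951, 0.1755, 0.035 ]), 840)
C None
D None
E None
scene holder (array([ 0.5448, -0.0318,  0.0386,  0.5433, -0.0304,  0.0351]), 98)
A (array([0.4085, 0.199 , 0.0413, 0.406 , 0.2004, 0.0375]), 122)
B (array([0.5998, 0.1823, 0.0387, 0.5999, 0.182 , 0.0363]), 148)
C (array([0.4876, 0.4537, 0.0401, 0.4868, 0.4543, 0.0369]), 193)
D (array([0.5447, 0.3501, 0.0387, 0.5458, 0.3493, 0.0355]), 170)
E (array([0.4502, 0.3377, 0.0385, 0.4495, 0.3401, 0.0364]), 150)
side holder (array([ 0.5371, -0.0499,  0.0412,  0.5355, -0.0472,  0.0371]), 158)
A (array([0.4007, 0.1851, 0.0422, 0.4022, 0.1856, 0.0382]), 136)
B (array([0.5943, 0.168 , 0.042 , 0.5933, 0.1698, 0.0378]), 123)
C (array([0.4806, 0.4384, 0.0467, 0.4855, 0.4407, 0.0402]), 100)
D (array([0.5407, 0.3349, 0.0437, 0.5419, 0.3366, 0.038 ]), 99)
E (array([0.4435, 0.3255, 0.0426, 0.4448, 0.3253, 0.0388]), 115)
```

```bash
python3 -m crank '[[[0.05,0.5,0,0,0,0,85],[0.1,0.6,0,0,0,0,85],[0.2,0.6,-0.2,0,0,0,85],[0.2,0.6,-0.4,0,0,0,85],[0.2,0.6,-0.5,0,0,0,85],[0.2,0.5,-0.5,0,0,0,85],[0.2,0.25,-0.5,0,0,0,85],[0,0,0,0,0,0,85]]]'
python3 - <<'E'
from h import *
im,d,T=shoot('wrist','w9');cv2.imwrite('pics/w9b.png',cv2.resize(im,(768,576)));print(rim('wrist','w9',.596,.1757),manip.get_obs()['position'])
E
```

```text
clock: 18.32
position: [0.5942, 0.1767, 0.1483]
ee_rot: [0.738, 0.675, -0.002, -0.001]
ft_force: [1.1, -0.5, 0.1]
grip_width: 0.996
(array([0.5954, 0.1783, 0.0341, 0.5955, 0.1783, 0.0335]), 1366) [0.59496466 0.17555566 0.15033653]
```

View pics/w9b.png

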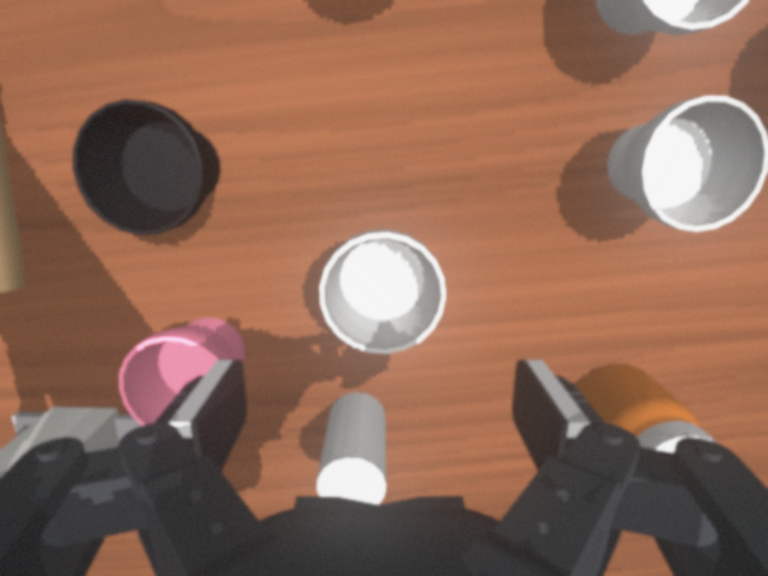

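The pot under the hand fits a circle of radius 34 mm at (0.5955, 0.178), with the rim at (383,292) in the view. I want the true fingertip height when open, so I'll read it from the depth image.

Run:
```python
from h import *
for tag in('w9','w3'):
    im,d,T=load(tag);P=cloud('wrist',d,T)
    Tt=T@np.linalg.inv(np.array(cal('wrist')['T_tool_cam']))
    Q=(P-Tt[:3,3])@Tt[:3,:3]
    m=(Q[...,2]>-.05)&(Q[...,2]<.03)&(abs(Q[...,1])<.02)&(abs(Q[...,0])<.07)&((abs(Q[...,0])>.012))
    q=Q[m];print(tag,len(q),np.percentile(q[:,2],[50,90,95,98,99.5]).round(4))
    for sg in(1,-1):
        k=q[q[:,0]*sg>0];z=np.percentile(k[:,2],98) if len(k) else 0;kk=k[k[:,2]>z-.006];print(sg,len(k),kk.mean(0).round(4),np.abs(k[:,0]).min() if len(k) else 0)
```

```text
w9 4716 [-0.0344 -0.02   -0.0174 -0.0151 -0.0135]
1 2365 [ 0.0435 -0.0023 -0.0177] 0.042040076214844097
-1 2351 [-0.0429 -0.0024 -0.0178] 0.04142916948403097
w3 1885 [-0.0444 -0.0153 -0.0116 -0.009  -0.0075]
1 972 [ 0.0151 -0.0071 -0.0115] 0.012009295377544617
-1 913 [-0.0147 -0.0071 -0.0112] 0.012011342898487603
```

Open, the tips stand 13 mm back from the TCP, so about 10 mm back at 67 mm opening. A TCP height of 0.026 puts the pads squarely on the rim band and the tips above the next pot's rim when nesting.

```bash
python3 -m crank '[[[0.01,0.04,-0.5,0,0,0,85],[0,0,-0.6,0,0,0,85],[0,0,-0.6,0,0,0,85],[0,0,-0.37,0,0,0,85],[0,0,0,0,0,0,85],[0,0,0,0,0,0,70],[0,0,0,0,0,0,60],[0,0,0,0,0,0,50]]]' 35
python3 -m crank '[[[0,0,0,0,0,0,50],[0,0,0,0,0,0,50],[0,0,0.3,0,0,0,50],[0,0,0.6,0,0,0,50],[0,0,0.8,0,0,0,50],[0,0,0.8,0,0,0,50],[0,0,0.3,0,0,0,50],[0,0,0,0,0,0,50]]]'
```

```text
clock: 19.38
position: [0.5974, 0.1781, 0.0296]
ee_rot: [0.739, 0.674, 0.001, 0.001]
ft_force: [-1.9, -1.7, 6.7]
grip_width: 0.771
clock: 20.38
position: [0.5966, 0.1784, 0.1969]
ee_rot: [0.738, 0.674, 0.001, 0.0]
ft_force: [0.9, -0.1, -1.3]
grip_width: 0.769
```

Run:
```python
from h import *
o=manip.get_obs();print(o['position'])
for n,t in(('side','s10'),('scene','sc10')):
    im,d,T=shoot(n,t);P=cloud(n,d,T)
    m=(np.hypot(P[...,0]-.596,P[...,1]-.178)<.028)&(P[...,2]>.1)&(P[...,2]<.24);q=P[m];print(n,m.sum(),np.percentile(q[:,2],[0.5,2,5]).round(4))
im,d,T=shoot('wrist','w10');cv2.imwrite('pics/w10b.png',cv2.resize(im,(768,576)));print(rim('wrist','w10',.597,.178,.2275))
```

```text
[0.59661064 0.17843879 0.19691774]
side 116 [0.1671 0.1683 0.1703]
scene 175 [0.1639 0.1662 0.1676]
(array([0.5907, 0.1787, 0.0482, 0.5937, 0.1797, 0.0377]), 5835)
```

View pics/w10b.png

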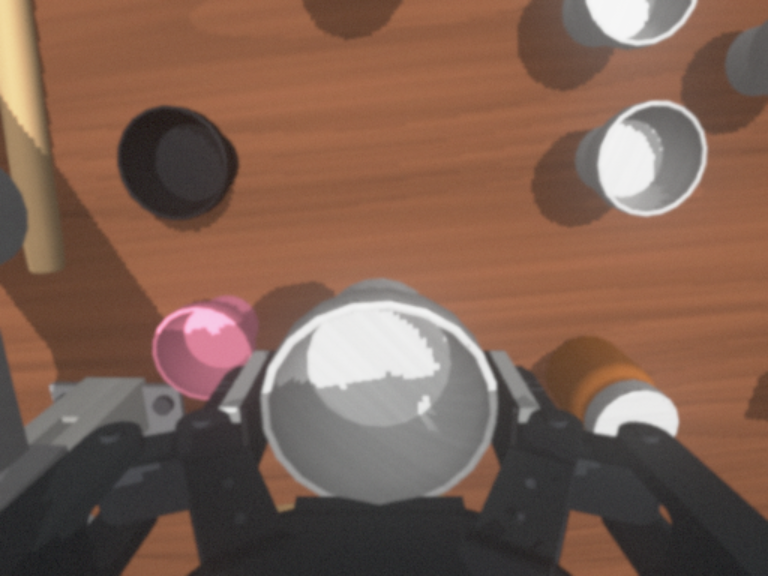

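The pot is held and centred (380,400), with its base at about 0.167, so TCP minus base is 0.0297. Carrying it over the holder.

```bash
python3 -m crank '[[[-0.25,-0.3,0,0,0,0,50],[-0.3,-0.55,0,0,0,0,50],[-0.3,-0.6,0,0,0,0,50],[-0.18,-0.6,0,0,0,0,50],[0,-0.6,0,0,0,0,50],[0,-0.6,0,0,0,0,50],[0,-0.34,0,0,0,0,50],[0,0,0,0,0,0,50]]]'
python3 -m crank '[[[0,0,0,0,0,0,50],[0,0,0,0,0,0,50]]]'
python3 - <<'E'
from h import *
for n,t in(('side','s11'),('scene','sc11')):
    im,d,T=shoot(n,t);P=cloud(n,d,T)
    y0,y1,x0,x1=(140,230,235,335) if n=='side' else (165,265,190,300)
    cv2.imwrite(f'pics/{t}b.png',cv2.resize(im[y0:y1,x0:x1],None,fx=5.4,fy=5.4,interpolation=cv2.INTER_CUBIC))
shoot('wrist','w11');o=manip.get_obs();print(o['position'])
E
```

```text
clock: 21.52
position: [0.5334, -0.0388, 0.1938]
ee_rot: [0.739, 0.673, -0.001, -0.0]
ft_force: [-0.2, 0.5, -1.0]
grip_width: 0.768
clock: 21.78
position: [0.5341, -0.0359, 0.1946]
ee_rot: [0.738, 0.675, -0.0, -0.0]
ft_force: [-0.1, 0.6, -0.9]
grip_width: 0.772
[ 0.53420863 -0.03644646  0.19491413]
```

View pics/s11b.png

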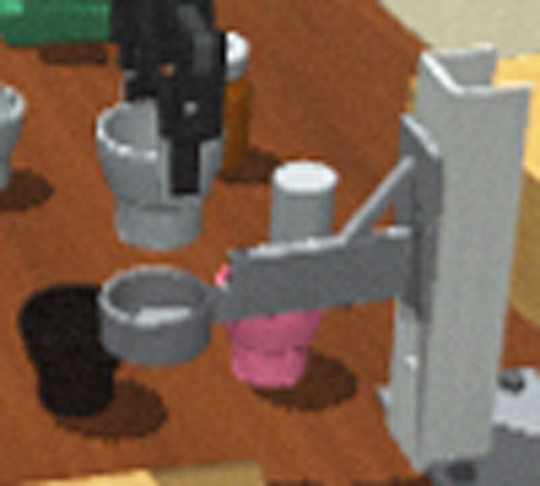

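View pics/sc11b.png

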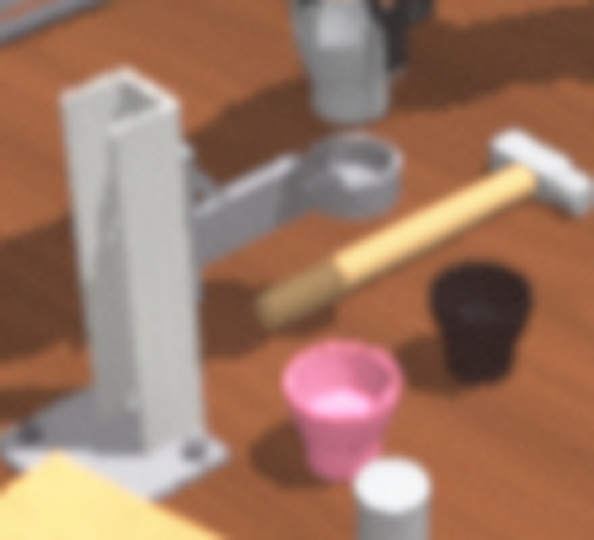

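View pics/w11.png

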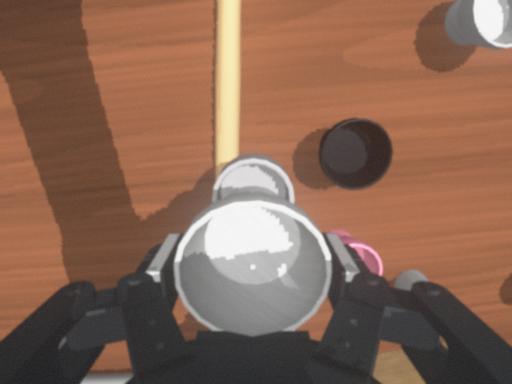

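The foot lines up over the holder within about 1 mm in both views: side 159 against 156, scene 349 against 352 in the crops. Lowering.

```bash
python3 -m crank '[[[0,0,-0.2,0,0,0,50],[0,0,-0.3,0,0,0,50],[0,0,-0.2,0,0,0,50],[0,0,-0.1,0,0,0,50],[0,0,-0.05,0,0,0,50],[0,0,0,0,0,0,50]]]'; python3 -m crank '[[[0,0,-0.06,0,0,0,50],[0,0,-0.04,0,0,0,50],[0,0,0,0,0,0,50]]]'
```

```text
clock: 22.68
position: [0.5343, -0.0371, 0.1441]
ee_rot: [0.738, 0.674, 0.0, 0.0]
ft_force: [0.3, -0.1, -1.4]
grip_width: 0.773
clock: 23.05
position: [0.5341, -0.0371, 0.1379]
ee_rot: [0.738, 0.674, -0.0, -0.0]
ft_force: [1.0, 0.3, -0.7]
grip_width: 0.773
```

```bash
python3 -m crank '[[[0,0,-0.04,0,0,0,50],[0,0,-0.02,0,0,0,50],[0,0,0,0,0,0,50]]]'
```

```text
clock: 23.42
position: [0.5342, -0.0371, 0.1343]
ee_rot: [0.738, 0.674, -0.0, -0.0]
ft_force: [-0.2, 0.5, -1.5]
grip_width: 0.77
```

```bash
python3 -m crank '[[[0,0,-0.03,0,0,0,50],[0,0,0,0,0,0,50]]]';python3 -m crank '[[[0,0,-0.03,0,0,0,50],[0,0,0,0,0,0,50]]]'
```

```text
clock: 23.68
position: [0.5341, -0.0371, 0.1325]
ee_rot: [0.738, 0.674, -0.0, -0.0]
ft_force: [0.6, -0.2, 0.3]
grip_width: 0.768
clock: 23.92
position: [0.5346, -0.0371, 0.1319]
ee_rot: [0.738, 0.674, 0.001, 0.0]
ft_force: [-3.6, -0.3, 10.2]
grip_width: 0.768
```

Seated (10 N at TCP 0.132). Releasing, rising and checking.

```bash
python3 -m crank '[[[0,0,0.02,0,0,0,50],[0,0,0,0,0,0,72],[0,0,0,0,0,0,85],[0,0,0,0,0,0,85],[0,0,0.3,0,0,0,85],[0,0,0.7,0,0,0,85],[0,0,0.9,0,0,0,85],[0,0,0.6,0,0,0,85]]]'
python3 - <<'E'
from h import *
for n,t in(('side','s12'),('scene','sc12')):
    im,d,T=shoot(n,t);P=cloud(n,d,T)
    m=(np.hypot(P[...,0]-.534,P[...,1]+.037)<.04)&(P[...,2]>.12)&(P[...,2]<.2);print(n,np.percentile(P[m][:,2],[95,99]));print(rim(n,t,.534,-.037,.165))
    for nm,c in dict(A=(.404,.193),C=(.486,.4475),D=(.5438,.343),E=(.447,.3327)).items(): print(nm,rim(n,t,*c))
im,d,T=load('s12')
cv2.imwrite(f'pics/s12b.png',cv2.resize(im[130:240,190:340],None,fx=5,fy=5,interpolation=cv2.INTER_CUBIC))
print(rim('wrist',shoot('wrist','w12') and 'w12',.534,-.037,.165))
E
```

```text
clock: 24.92
position: [0.5347, -0.0374, 0.286]
ee_rot: [0.738, 0.674, 0.001, 0.001]
ft_force: [0.9, -0.6, -0.3]
grip_width: 0.995
side [0.16269721 0.16372399]
(array([ 0.5285, -0.048 ,  0.04  ,  0.5289, -0.0478,  0.0362]), 137)
A (array([0.4007, 0.1852, 0.0422, 0.4019, 0.1858, 0.0381]), 133)
C (array([0.4806, 0.4384, 0.0466, 0.4848, 0.4403, 0.0405]), 99)
D (array([0.5426, 0.3348, 0.0437, 0.5424, 0.3365, 0.0381]), 103)
E (array([0.4453, 0.3251, 0.0417, 0.4451, 0.3264, 0.0374]), 105)
scene [0.16230828 0.16433816]
(array([ 0.5412, -0.0306,  0.0397,  0.541 , -0.0307,  0.0364]), 101)
A (array([0.4071, 0.1998, 0.0404, 0.4066, 0.2   , 0.0375]), 121)
C (array([0.4886, 0.4524, 0.0407, 0.4872, 0.4545, 0.0372]), 191)
D (array([0.545 , 0.3496, 0.0389, 0.5459, 0.3494, 0.0357]), 171)
E (array([0.4517, 0.337 , 0.0397, 0.4493, 0.3407, 0.0365]), 147)
(array([ 0.5316, -0.0363,  0.0333,  0.5317, -0.0366,  0.0329]), 881)
```

View pics/s12b.png

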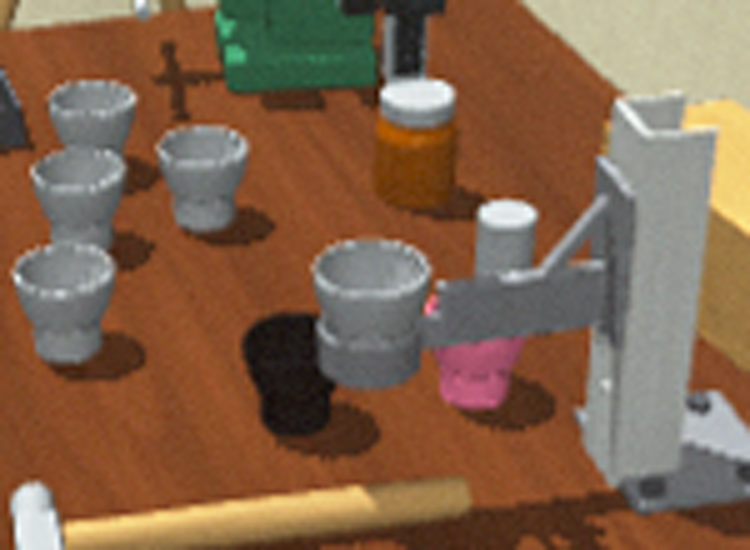

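View pics/w12.png

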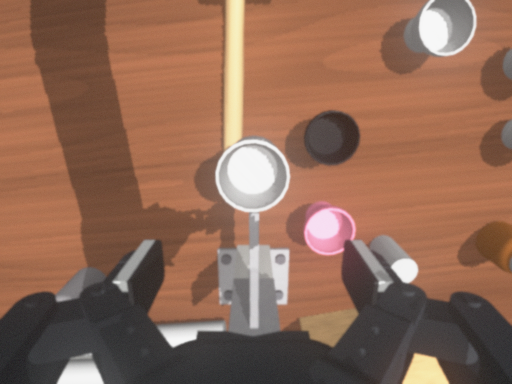

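First pot seated: rim top at about 0.164, upright, centre (0.532, −0.037). The other pots are unmoved. Next is the pot at (0.544, 0.343).

```bash
python3 -m crank '[[[0,0.5,0,0,0,0,85],[0,0.9,0,0,0,0,85],[0.03,0.9,-0.1,0,0,0,85],[0.03,0.9,-0.4,0,0,0,85],[0.03,0.9,-0.5,0,0,0,85],[0.03,0.9,-0.5,0,0,0,85],[0.03,0.8,-0.5,0,0,0,85],[0,0.54,-0.27,0,0,0,85]]]'
python3 -m crank '[[[0,0,0,0,0,0,85],[0,0,0,0,0,0,85]]]'
python3 - <<'E'
from h import *
shoot('wrist','w13');print(rim('wrist','w13',.5438,.343),manip.get_obs()['position'])
E
```

```text
clock: 26.08
position: [0.5415, 0.3453, 0.1431]
ee_rot: [0.738, 0.675, -0.002, -0.0]
ft_force: [0.7, -0.3, 0.5]
grip_width: 0.997
clock: 26.32
position: [0.5435, 0.3421, 0.1458]
ee_rot: [0.739, 0.674, -0.0, 0.0]
ft_force: [0.2, -0.1, -0.1]
grip_width: 0.998
(array([0.5416, 0.3468, 0.0341, 0.5418, 0.3464, 0.0335]), 1383) [0.54390474 0.34182299 0.14634603]
```

View pics/w13.png

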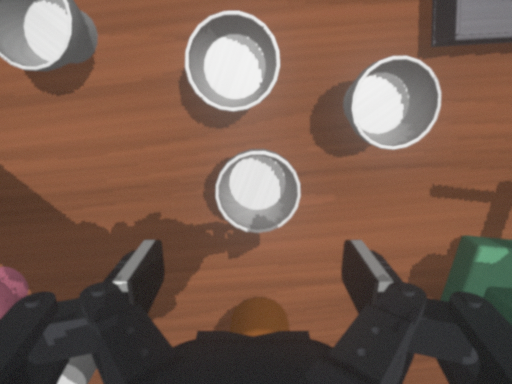

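Fit at (0.5417, 0.3465), radius 34 mm. The view shows it at (257,190), with clear room for the fingers. Grasping.

```bash
python3 -m crank '[[[-0.035,0.08,-0.5,0,0,0,85],[0,0,-0.6,0,0,0,85],[0,0,-0.6,0,0,0,85],[0,0,-0.29,0,0,0,85],[0,0,0,0,0,0,85],[0,0,0,0,0,0,70],[0,0,0,0,0,0,60],[0,0,0,0,0,0,50]]]' 35
python3 -m crank '[[[0,0,0,0,0,0,50],[0,0,0,0,0,0,50],[0,0,0.3,0,0,0,50],[0,0,0.6,0,0,0,50],[0,0,0.8,0,0,0,50],[0,0,0.9,0,0,0,50],[0,0,0.5,0,0,0,50],[0,0,0,0,0,0,50]]]'
```

```text
clock: 27.38
position: [0.5423, 0.3485, 0.0289]
ee_rot: [0.738, 0.674, 0.001, 0.0]
ft_force: [-1.2, -2.2, 6.0]
grip_width: 0.782
clock: 28.38
position: [0.5425, 0.3488, 0.2174]
ee_rot: [0.738, 0.674, 0.004, 0.0]
ft_force: [0.1, -0.0, -1.5]
grip_width: 0.78
```

Run:
```python
from h import *
shoot('wrist','w14');p=manip.get_obs()['position'];print(p,manip.get_obs()['ee_rot'])
for n,t in(('side','s14'),('scene','sc14')):
    im,d,T=shoot(n,t);P=cloud(n,d,T)
    m=(np.hypot(P[...,0]-p[0],P[...,1]-p[1])<.027)&(P[...,2]>.1)&(P[...,2]<.25);q=P[m];print(n,np.percentile(q[:,2],[.5,2,5]).round(4))
```

```text
[0.54163151 0.34843158 0.21486999] [7.38344272e-01 6.74421519e-01 1.82993699e-03 4.98958659e-05]
side [0.1863 0.1867 0.1889]
scene [0.1847 0.1856 0.1865]
```

View pics/w14.png

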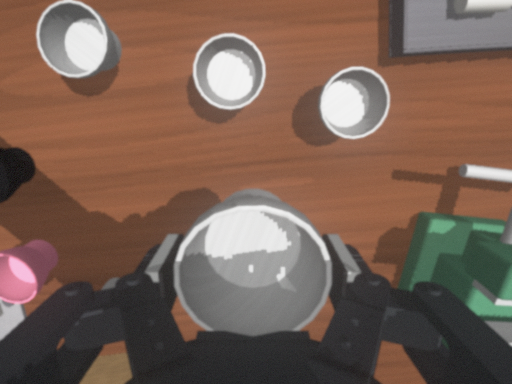

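```bash
python3 -m crank '[[[-0.05,-0.5,0,0,0,0,50],[-0.05,-0.9,0,0,0,0,50],[-0.04,-0.95,0,0,0,0,50],[0,-0.95,0,0,0,0,50],[0,-0.95,0,0,0,0,50],[0,-0.95,0,0,0,0,50],[0,-0.75,0,0,0,0,50],[0,-0.48,0,0,0,0,50]]]'
python3 -m crank '[[[0,0,0,0,0,0,50],[0,0,0,0,0,0,50],[0,0,0,0,0,0,50],[0,0,0,0,0,0,50]]]'
cat > al.py <<'E'
from h import *
import sys
tag=sys.argv[1]
o=manip.get_obs();print(o['position'],o['ft_force'])
out=[]
for n in('side','scene'):
    im,d,T=shoot(n,tag+n)
    u,v=proj(n,[[.533,-.037,.18]],T)[0].astype(int)
    out.append(cv2.resize(im[v-50:v+40,u-36:u+36],None,fx=5,fy=5,interpolation=cv2.INTER_CUBIC))
cv2.imwrite(f'pics/{tag}.png',np.hstack(out))
E
python3 al.py al1
```

```text
clock: 29.52
position: [0.5317, -0.0404, 0.2116]
ee_rot: [0.739, 0.673, -0.001, -0.0]
ft_force: [0.8, 0.2, -2.0]
grip_width: 0.778
clock: 30.02
position: [0.5327, -0.0369, 0.2123]
ee_rot: [0.738, 0.675, -0.0, -0.0]
ft_force: [1.7, -0.0, -1.2]
grip_width: 0.779
[ 0.53271203 -0.03688022  0.21226316] [ 1.67063068 -0.02326938 -1.15952753]
```

View pics/al1.png

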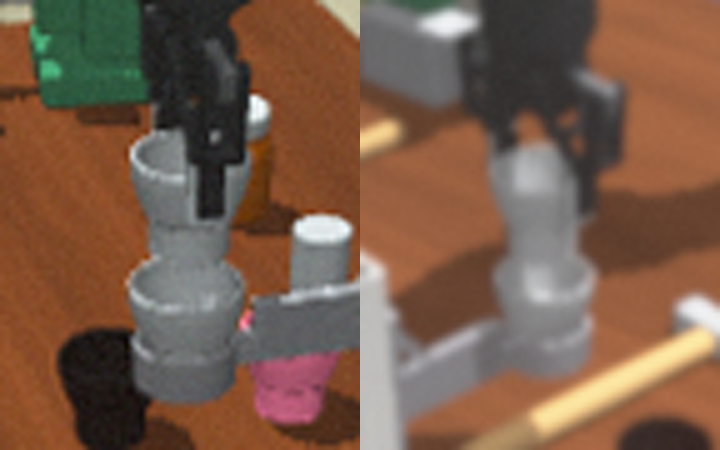

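The held foot is centred over the seated pot in both views (side 190 against 188). Lowering.

```bash
python3 -m crank '[[[0,0,-0.2,0,0,0,50],[0,0,-0.25,0,0,0,50],[0,0,-0.17,0,0,0,50],[0,0,-0.05,0,0,0,50],[0,0,0,0,0,0,50]]]'; python3 -m crank '[[[0,0,-0.05,0,0,0,50],[0,0,-0.05,0,0,0,50],[0,0,0,0,0,0,50]]]'; python3 -m crank '[[[0,0,-0.03,0,0,0,50],[0,0,0,0,0,0,50]]]'
```

```text
clock: 30.75
position: [0.5327, -0.0378, 0.1721]
ee_rot: [0.738, 0.674, -0.0, -0.0]
ft_force: [0.8, -0.8, -1.1]
grip_width: 0.777
clock: 31.12
position: [0.5326, -0.0377, 0.1661]
ee_rot: [0.738, 0.674, -0.0, -0.0]
ft_force: [0.2, 0.3, -0.4]
grip_width: 0.778
clock: 31.38
position: [0.5327, -0.0377, 0.1643]
ee_rot: [0.738, 0.674, -0.0, -0.0]
ft_force: [-0.8, -0.1, -0.9]
grip_width: 0.781
```

```bash
python3 -m crank '[[[0,0,-0.03,0,0,0,50],[0,0,0,0,0,0,50]]]'
```

```text
clock: 31.62
position: [0.5326, -0.0377, 0.1625]
ee_rot: [0.738, 0.674, -0.0, -0.0]
ft_force: [-0.2, 0.1, -0.5]
grip_width: 0.776
```

```bash
python3 -m crank '[[[0,0,-0.03,0,0,0,50],[0,0,0,0,0,0,50]]]';python3 -m crank '[[[0,0,-0.02,0,0,0,50],[0,0,0,0,0,0,50]]]'
```

```text
clock: 31.88
position: [0.5326, -0.0377, 0.1607]
ee_rot: [0.738, 0.674, -0.0, -0.0]
ft_force: [-0.7, -0.3, -1.0]
grip_width: 0.781
clock: 32.12
position: [0.5327, -0.0377, 0.1596]
ee_rot: [0.738, 0.674, 0.0, -0.0]
ft_force: [0.6, -0.1, -0.5]
grip_width: 0.784
```

```bash
python3 -m crank '[[[0,0,-0.02,0,0,0,50],[0,0,0,0,0,0,50]]]';python3 -m crank '[[[0,0,-0.02,0,0,0,50],[0,0,0,0,0,0,50]]]'
```

```text
clock: 32.38
position: [0.5331, -0.0377, 0.1592]
ee_rot: [0.738, 0.674, 0.001, 0.0]
ft_force: [-1.7, -0.7, 5.1]
grip_width: 0.778
clock: 32.62
position: [0.5336, -0.0378, 0.1589]
ee_rot: [0.738, 0.674, 0.001, 0.001]
ft_force: [-2.7, 0.2, 13.8]
grip_width: 0.781
```

Seated, 27 mm above the first as expected. Release.

```bash
python3 -m crank '[[[0,0,0.03,0,0,0,50],[0,0,0,0,0,0,72],[0,0,0,0,0,0,85],[0,0,0,0,0,0,85],[0,0,0.3,0,0,0,85],[0,0,0.7,0,0,0,85],[0,0,0.9,0,0,0,85],[0,0,0.3,0,0,0,85]]]'
python3 -m crank '[[[-0.1,0.3,0,0,0,0,85],[-0.3,0.5,0,0,0,0,85],[-0.35,0.6,0,0,0,0,85],[-0.35,0.6,-0.3,0,0,0,85],[-0.35,0.6,-0.5,0,0,0,85],[-0.35,0.6,-0.6,0,0,0,85],[-0.35,0.5,-0.6,0,0,0,85],[0,0.14,-0.3,0,0,0,85]]]'
python3 -m crank '[[[0,0,0,0,0,0,85],[0,0,0,0,0,0,85],[0,0,0,0,0,0,85]]]'
python3 al.py al2
python3 - <<'E'
from h import *
shoot('wrist','w15');print(rim('wrist','w15',.4037,.193),manip.get_obs()['position'],manip.get_obs()['joint_pos'].round(2))
for n in('side','scene'):
    im,d,T=load('al2'+n);P=cloud(n,d,T);m=(np.hypot(P[...,0]-.534,P[...,1]+.037)<.04)&(P[...,2]>.12)&(P[...,2]<.25);print(n,np.percentile(P[m][:,2],[95,99]))
    print(rim(n,'al2'+n,.533,-.037,.192))
E
```

```text
clock: 33.62
position: [0.5339, -0.038, 0.2956]
ee_rot: [0.738, 0.674, 0.002, 0.002]
ft_force: [0.5, 1.2, -0.4]
grip_width: 0.998
clock: 34.62
position: [0.4015, 0.1941, 0.1516]
ee_rot: [0.737, 0.676, -0.001, -0.0]
ft_force: [0.7, -0.3, -0.2]
grip_width: 0.993
clock: 35.0
position: [0.4045, 0.1924, 0.1541]
ee_rot: [0.739, 0.674, 0.001, 0.0]
ft_force: [-0.1, 0.4, -0.0]
grip_width: 0.995
[0.40447506 0.19238113 0.15407778] [-0.08679779  0.35468484 -0.04935472]
(array([0.401 , 0.1959, 0.0337, 0.4011, 0.196 , 0.0333]), 1263) [0.40410981 0.19250897 0.15358591] [-0.68 -0.    0.14  2.02  0.    1.13  0.93]
side [0.19041239 0.19166555]
(array([ 0.5263, -0.0476,  0.0425,  0.5287, -0.0472,  0.0369]), 158)
scene [0.18943754 0.19200142]
(array([ 0.5401, -0.0306,  0.0407,  0.5421, -0.032 ,  0.0378]), 114)
```

View pics/al2.png

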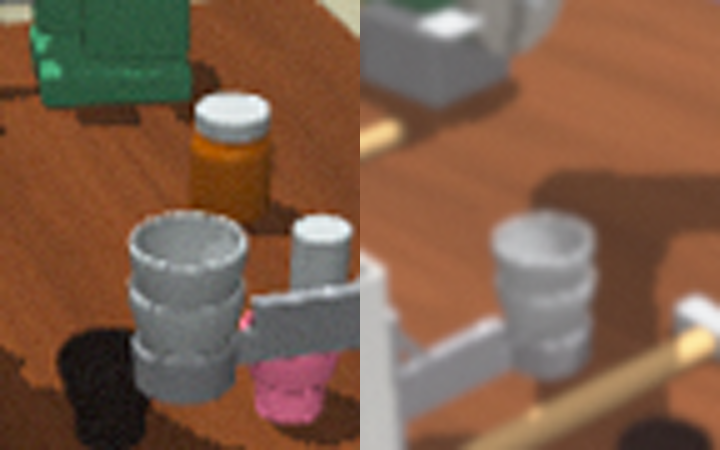

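View pics/w15.png

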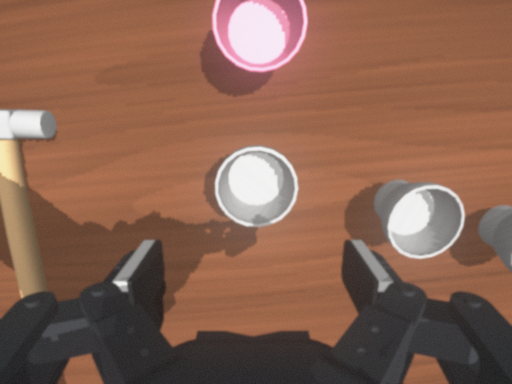

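Both pots are nested, top at 0.191. The third is at (0.401, 0.196), with the pink one well clear of it. Grasping.

```bash
python3 -m crank '[[[-0.05,0.05,-0.5,0,0,0,85],[0,0,-0.6,0,0,0,85],[0,0,-0.6,0,0,0,85],[0,0,-0.41,0,0,0,85],[0,0,0,0,0,0,85],[0,0,0,0,0,0,70],[0,0,0,0,0,0,60],[0,0,0,0,0,0,50]]]' 35
python3 -m crank '[[[0,0,0,0,0,0,50],[0,0,0,0,0,0,50],[0,0,0.3,0,0,0,50],[0,0,0.6,0,0,0,50],[0,0,0.9,0,0,0,50],[0,0,0.9,0,0,0,50],[0,0,0.9,0,0,0,50],[0,0,0.1,0,0,0,50]]]'
python3 - <<'E'
from h import *
shoot('wrist','w16');p=manip.get_obs()['position'];print(p,manip.get_obs()['ee_rot'])
for n,t in(('side','s16'),('scene','sc16')):
    im,d,T=shoot(n,t);P=cloud(n,d,T)
    m=(np.hypot(P[...,0]-p[0],P[...,1]-p[1])<.027)&(P[...,2]>.1)&(P[...,2]<.25);q=P[m];print(n,np.percentile(q[:,2],[.5,2,5]).round(4))
E
```

```text
clock: 36.15
position: [0.4016, 0.1961, 0.0281]
ee_rot: [0.738, 0.674, 0.001, 0.0]
ft_force: [-2.6, -1.5, 5.0]
grip_width: 0.774
clock: 37.15
position: [0.4023, 0.1966, 0.2536]
ee_rot: [0.738, 0.674, 0.004, 0.0]
ft_force: [-0.8, -0.3, -2.2]
grip_width: 0.782
[0.40172808 0.19621868 0.2518758 ] [7.38403700e-01 6.74352319e-01 2.97508311e-03 2.75269763e-04]
side [0.2236 0.2244 0.225 ]
scene [0.2222 0.2231 0.2244]
```

View pics/w16.png

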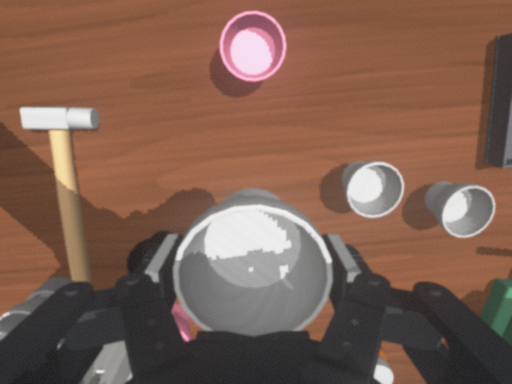

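```bash
python3 -m crank '[[[0.2,-0.3,0,0,0,0,50],[0.3,-0.55,0,0,0,0,50],[0.35,-0.6,0,0,0,0,50],[0.35,-0.6,0,0,0,0,50],[0.35,-0.6,0,0,0,0,50],[0.34,-0.6,0,0,0,0,50],[0.2,-0.4,0,0,0,0,50],[0.1,-0.25,0,0,0,0,50]]]'
python3 -m crank '[[[0,0,0,0,0,0,50],[0,0,0,0,0,0,50],[0,0,0,0,0,0,50],[0,0,0,0,0,0,50]]]'
python3 al.py al3
```

```text
clock: 38.3
position: [0.5317, -0.0396, 0.247]
ee_rot: [0.739, 0.674, -0.001, -0.001]
ft_force: [-0.4, 0.5, -0.7]
grip_width: 0.786
clock: 38.8
position: [0.532, -0.0376, 0.2485]
ee_rot: [0.738, 0.675, 0.0, -0.0]
ft_force: [-0.4, -0.2, -1.2]
grip_width: 0.778
[ 0.53199064 -0.03761138  0.24852723] [-0.37615872 -0.23118179 -1.20735606]
```

View pics/al3.png

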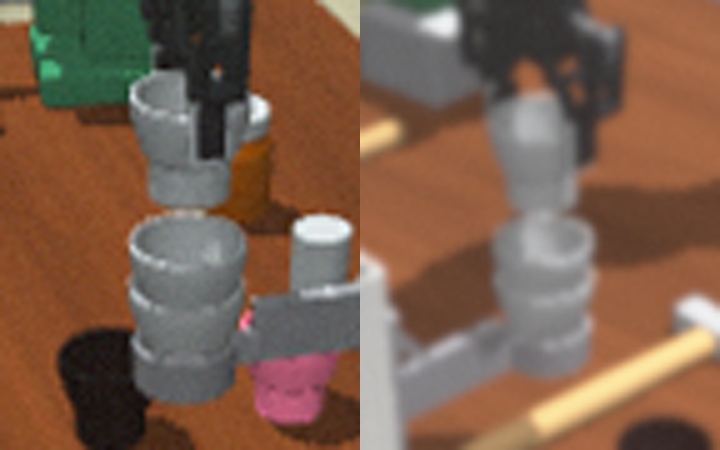

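Aligned in both views. Lowering.

```bash
python3 -m crank '[[[0.01,0,-0.2,0,0,0,50],[0,0,-0.3,0,0,0,50],[0,0,-0.25,0,0,0,50],[0,0,-0.14,0,0,0,50],[0,0,-0.05,0,0,0,50],[0,0,0,0,0,0,50]]]'; python3 -m crank '[[[0,0,-0.04,0,0,0,50],[0,0,0,0,0,0,50]]]'; python3 -m crank '[[[0,0,-0.03,0,0,0,50],[0,0,0,0,0,0,50]]]'
```

```text
clock: 39.65
position: [0.5328, -0.0383, 0.1921]
ee_rot: [0.738, 0.674, 0.0, 0.0]
ft_force: [-0.0, 0.1, -1.1]
grip_width: 0.786
clock: 39.9
position: [0.5328, -0.0383, 0.1897]
ee_rot: [0.738, 0.674, 0.0, 0.0]
ft_force: [0.1, 0.5, -1.1]
grip_width: 0.778
clock: 40.15
position: [0.5327, -0.0383, 0.1877]
ee_rot: [0.738, 0.674, -0.0, -0.0]
ft_force: [-0.5, 0.0, -0.5]
grip_width: 0.783
```

```bash
python3 -m crank '[[[0,0,-0.03,0,0,0,50],[0,0,0,0,0,0,50]]]'; python3 -m crank '[[[0,0,-0.02,0,0,0,50],[0,0,0,0,0,0,50]]]'
```

```text
clock: 40.4
position: [0.533, -0.0383, 0.1864]
ee_rot: [0.738, 0.674, 0.0, 0.0]
ft_force: [-1.5, 0.5, 2.4]
grip_width: 0.78
clock: 40.65
position: [0.5335, -0.0382, 0.1862]
ee_rot: [0.738, 0.674, 0.001, 0.001]
ft_force: [-2.1, -0.1, 10.7]
grip_width: 0.779
```

Contact at 0.1862, exactly as predicted. Release, then go to the pot at (0.447, 0.333).

```bash
python3 -m crank '[[[0,0,0.03,0,0,0,50],[0,0,0,0,0,0,72],[0,0,0,0,0,0,85],[0,0,0,0,0,0,85],[0,0,0.3,0,0,0,85],[0,0,0.7,0,0,0,85],[0,0,0.7,0,0,0,85],[0,0,0.2,0,0,0,85]]]'
python3 -m crank '[[[-0.1,0.4,0.05,0,0,0,85],[-0.2,0.8,0,0,0,0,85],[-0.23,0.9,0,0,0,0,85],[-0.23,0.9,-0.3,0,0,0,85],[-0.23,0.9,-0.6,0,0,0,85],[-0.23,0.9,-0.6,0,0,0,85],[-0.22,0.8,-0.6,0,0,0,85],[0,0.58,-0.4,0,0,0,85]]]'
python3 -m crank '[[[0,0,0,0,0,0,85],[0,0,0,0,0,0,85],[0,0,0,0,0,0,85]]]'
python3 al.py al4
python3 - <<'E'
from h import *
shoot('wrist','w17');print(rim('wrist','w17',.447,.3327),manip.get_obs()['position'])
for n in('side','scene'):
    im,d,T=load('al4'+n);P=cloud(n,d,T);m=(np.hypot(P[...,0]-.534,P[...,1]+.037)<.04)&(P[...,2]>.12)&(P[...,2]<.25);print(n,np.percentile(P[m][:,2],[95,99]))
E
```

```text
clock: 41.65
position: [0.5337, -0.0385, 0.3046]
ee_rot: [0.738, 0.674, 0.002, 0.001]
ft_force: [0.3, -0.1, -0.3]
grip_width: 0.991
clock: 42.65
position: [0.446, 0.3282, 0.1563]
ee_rot: [0.738, 0.675, -0.001, -0.0]
ft_force: [0.7, 0.8, 0.1]
grip_width: 0.999
clock: 43.02
position: [0.4488, 0.3253, 0.1588]
ee_rot: [0.739, 0.674, 0.001, 0.0]
ft_force: [0.3, 0.2, 0.2]
grip_width: 0.995
[0.44881457 0.32527078 0.15883071] [0.2809912  0.15136815 0.17793683]
(array([0.4448, 0.3366, 0.0339, 0.4449, 0.3368, 0.0333]), 1230) [0.44843186 0.3256755  0.15855751]
side [0.21732627 0.21905135]
scene [0.21704109 0.21898901]
```

View pics/al4.png

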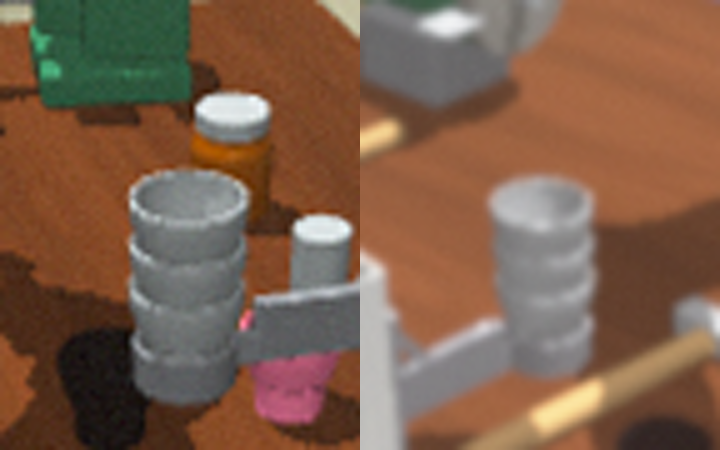

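View pics/w17.png

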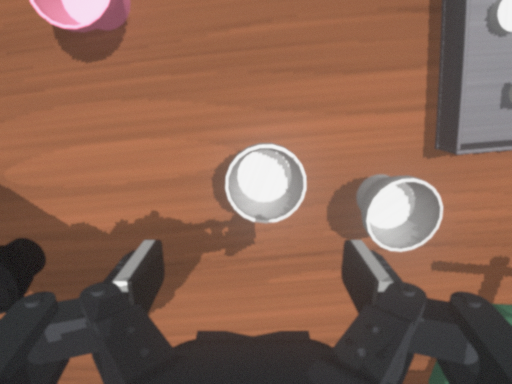

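Stack of three is correct (0.219). Fourth pot is at (0.445, 0.337), with the last pot clear of the right finger. Grasping.

```bash
python3 -m crank '[[[-0.05,0.175,-0.4,0,0,0,85],[0,0,-0.6,0,0,0,85],[0,0,-0.7,0,0,0,85],[0,0,-0.48,0,0,0,85],[0,0,0,0,0,0,85],[0,0,0,0,0,0,70],[0,0,0,0,0,0,60],[0,0,0,0,0,0,50]]]' 35
python3 -m crank '[[[0,0,0,0,0,0,50],[0,0,0,0,0,0,50],[0,0,0.3,0,0,0,50],[0,0,0.7,0,0,0,50],[0,0,0.9,0,0,0,50],[0,0,0.9,0,0,0,50],[0,0,0.9,0,0,0,50],[0,0,0.5,0,0,0,50]]]'
python3 - <<'E'
from h import *
shoot('wrist','w18');p=manip.get_obs()['position'];print(p,manip.get_obs()['ee_rot'])
for n,t in(('side','s18'),('scene','sc18')):
    im,d,T=shoot(n,t);P=cloud(n,d,T)
    m=(np.hypot(P[...,0]-p[0],P[...,1]-p[1])<.027)&(P[...,2]>.1)&(P[...,2]<.27);q=P[m];print(n,np.percentile(q[:,2],[.5,2,5]).round(4))
E
```

```text
clock: 44.18
position: [0.4459, 0.3373, 0.0291]
ee_rot: [0.738, 0.674, 0.001, -0.0]
ft_force: [-1.9, -2.6, 7.1]
grip_width: 0.781
clock: 45.18
position: [0.4454, 0.337, 0.2843]
ee_rot: [0.738, 0.674, 0.003, -0.0]
ft_force: [0.8, 0.5, -0.7]
grip_width: 0.778
[0.44615339 0.33761425 0.28736138] [ 7.38414565e-01  6.74330163e-01  4.76733720e-03 -1.83748782e-04]
side [0.2571 0.2573 0.2588]
scene [0.2567 0.2571 0.2579]
```

View pics/w18.png

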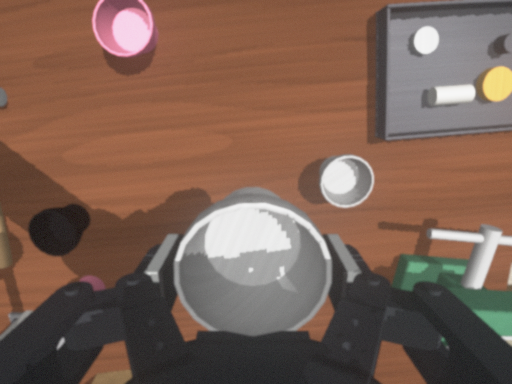

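```bash
python3 -m crank '[[[0.1,-0.4,0,0,0,0,50],[0.2,-0.8,0,0,0,0,50],[0.25,-0.95,0,0,0,0,50],[0.25,-0.95,0,0,0,0,50],[0.25,-0.95,0,0,0,0,50],[0.25,-0.95,0,0,0,0,50],[0.16,-0.8,0,0,0,0,50],[0,-0.445,0,0,0,0,50]]]'
python3 -m crank '[[[0,0,0,0,0,0,50],[0,0,0,0,0,0,50],[0,0,0,0,0,0,50],[0,0,0,0,0,0,50]]]'
sed -i 's/.037,.18\]/.037,.20]/' al.py; python3 al.py al5
```

```text
clock: 46.32
position: [0.532, -0.0411, 0.2785]
ee_rot: [0.739, 0.673, -0.001, -0.0]
ft_force: [-0.1, 1.9, 0.3]
grip_width: 0.777
clock: 46.82
position: [0.5325, -0.0371, 0.2789]
ee_rot: [0.738, 0.675, 0.0, -0.0]
ft_force: [-0.2, 0.2, -0.9]
grip_width: 0.782
[ 0.53248958 -0.03709623  0.2789431 ] [-0.19685771  0.15378716 -0.93953887]
```

View pics/al5.png

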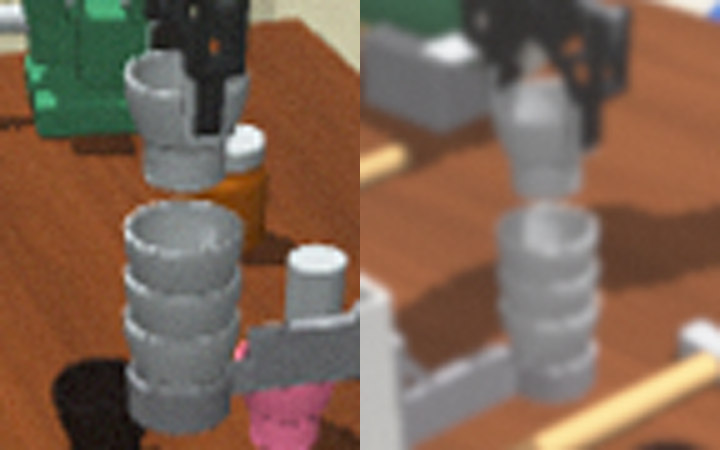

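Aligned again. Lowering to a predicted contact at about 0.215.

```bash
python3 -m crank '[[[0.01,0,-0.2,0,0,0,50],[0,0,-0.3,0,0,0,50],[0,0,-0.25,0,0,0,50],[0,0,-0.14,0,0,0,50],[0,0,-0.05,0,0,0,50],[0,0,0,0,0,0,50]]]'; python3 -m crank '[[[0,0,-0.05,0,0,0,50],[0,0,0,0,0,0,50]]]'; python3 -m crank '[[[0,0,-0.03,0,0,0,50],[0,0,0,0,0,0,50]]]'
```

```text
clock: 47.68
position: [0.5332, -0.038, 0.2227]
ee_rot: [0.738, 0.674, 0.0, 0.0]
ft_force: [0.4, 0.2, -0.7]
grip_width: 0.779
clock: 47.92
position: [0.5331, -0.038, 0.2197]
ee_rot: [0.738, 0.674, 0.0, -0.0]
ft_force: [-0.5, 0.5, -0.5]
grip_width: 0.776
clock: 48.18
position: [0.5331, -0.038, 0.2177]
ee_rot: [0.738, 0.674, -0.0, -0.0]
ft_force: [0.6, -0.0, -1.0]
grip_width: 0.776
```

```bash
python3 -m crank '[[[0,0,-0.04,0,0,0,50],[0,0,0,0,0,0,50]]]'; python3 -m crank '[[[0,0,-0.02,0,0,0,50],[0,0,0,0,0,0,50]]]'
```

```text
clock: 48.42
position: [0.5332, -0.0379, 0.2156]
ee_rot: [0.738, 0.674, 0.0, 0.0]
ft_force: [-0.2, -0.1, 0.4]
grip_width: 0.778
clock: 48.68
position: [0.5337, -0.0379, 0.2152]
ee_rot: [0.738, 0.674, 0.001, 0.0]
ft_force: [-1.1, 0.6, 7.2]
grip_width: 0.778
```

```bash
python3 -m crank '[[[0,0,0.02,0,0,0,50],[0,0,0,0,0,0,72],[0,0,0,0,0,0,85],[0,0,0,0,0,0,85],[0,0,0.3,0,0,0,85],[0,0,0.7,0,0,0,85],[0,0,0.7,0,0,0,85],[0,0,0.2,0,0,0,85]]]'
python3 -m crank '[[[0,0.4,0,0,0,0,85],[0,0.8,0,0,0,0,85],[-0.1,0.95,0,0,0,0,85],[-0.15,0.95,-0.2,0,0,0,85],[-0.15,0.95,-0.5,0,0,0,85],[-0.15,0.95,-0.6,0,0,0,85],[-0.15,0.95,-0.6,0,0,0,85],[-0.1,0.95,-0.6,0,0,0,85]]]'
python3 -m crank '[[[0,0.8,-0.4,0,0,0,85],[0,0.4,-0.1,0,0,0,85],[0,0,0,0,0,0,85],[0,0,0,0,0,0,85],[0,0,0,0,0,0,85],[0,0,0,0,0,0,85]]]'
python3 al.py al6
python3 - <<'E'
from h import *
shoot('wrist','w19');print(rim('wrist','w19',.485,.4485),manip.get_obs()['position'])
for n in('side','scene'):
    im,d,T=load('al6'+n);P=cloud(n,d,T);m=(np.hypot(P[...,0]-.534,P[...,1]+.037)<.04)&(P[...,2]>.12)&(P[...,2]<.28);print(n,np.percentile(P[m][:,2],[95,99]))
E
```

```text
clock: 49.68
position: [0.5341, -0.0382, 0.3333]
ee_rot: [0.738, 0.674, 0.002, 0.001]
ft_force: [-0.0, -0.4, -0.1]
grip_width: 0.994
clock: 50.68
position: [0.4868, 0.3618, 0.1885]
ee_rot: [0.738, 0.674, 0.0, -0.0]
ft_force: [0.5, 0.1, 0.6]
grip_width: 0.996
clock: 51.42
position: [0.4878, 0.4315, 0.1598]
ee_rot: [0.739, 0.674, 0.0, 0.0]
ft_force: [-0.5, -0.2, -0.3]
grip_width: 0.993
[0.48782277 0.43150717 0.15977152] [-0.45942601 -0.17980531 -0.25781426]
(array([0.483 , 0.4531, 0.0339, 0.4832, 0.4531, 0.0333]), 1245) [0.4875367  0.43191653 0.15945117]
side [0.2443643  0.24682408]
scene [0.24481621 0.24739968]
```

View pics/al6.png

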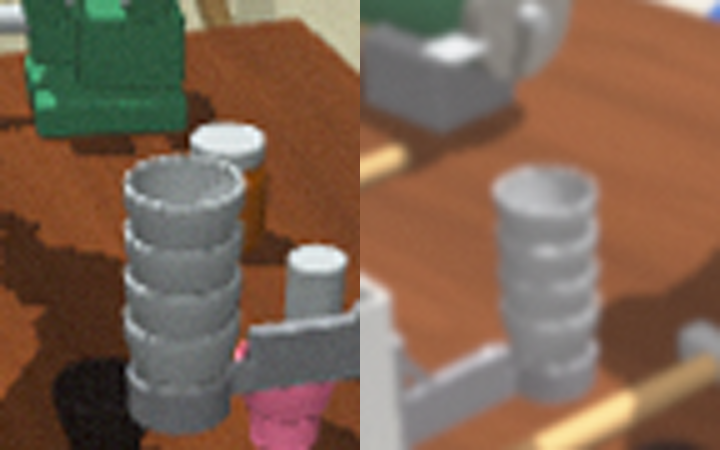

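View pics/w19.png

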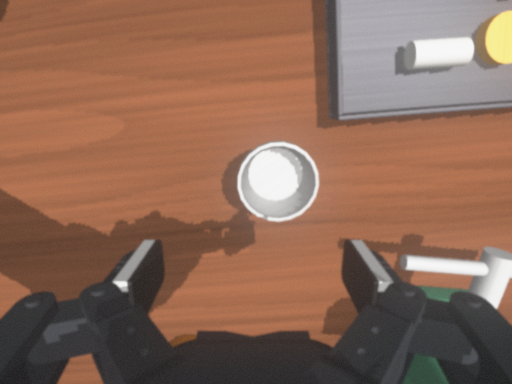

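Four nested (0.247). The last pot is at (0.483, 0.453). The vise handle at (440,265) is near the right finger, so I'll check its clearance first.

Run:
```python
from h import *
for n,t in(('wrist','w19'),('scene','al6scene'),('side','al6side')):
    im,d,T=load(t);P=cloud(n,d,T)
    m=(P[...,0]>.42)&(P[...,0]<.60)&(P[...,1]>.49)&(P[...,1]<.62)&(P[...,2]>.015)&(P[...,2]<.11)
    q=P[m]
    if len(q):print(n,len(q),q.min(0).round(3),q.max(0).round(3),q[np.hypot(q[:,0]-.483,q[:,1]-.453).argsort()[:3]].round(3).tolist())
```

```text
wrist 2946 [0.42  0.51  0.015] [0.591 0.62  0.098] [[0.44, 0.51, 0.025], [0.439, 0.51, 0.029], [0.439, 0.51, 0.019]]
scene 356 [0.421 0.51  0.015] [0.572 0.62  0.096] [[0.44, 0.511, 0.037], [0.44, 0.512, 0.021], [0.44, 0.512, 0.034]]
side 113 [0.421 0.49  0.017] [0.6   0.62  0.098] [[0.477, 0.49, 0.041], [0.438, 0.505, 0.018], [0.434, 0.502, 0.02]]
```

Nearest obstacle point is 71 mm from the pot's axis and the fingers reach 58 mm, so it is clear. Grasping.

```bash
python3 -m crank '[[[-0.07,0.34,-0.3,0,0,0,85],[0,0,-0.5,0,0,0,85],[0,0,-0.6,0,0,0,85],[0,0,-0.6,0,0,0,85],[0,0,-0.2,0,0,0,85],[0,0,0,0,0,0,85],[0,0,0,0,0,0,70],[0,0,0,0,0,0,60]]]' 35
python3 -m crank '[[[0,0,0,0,0,0,50],[0,0,0,0,0,0,50],[0,0,0,0,0,0,50],[0,0,0.3,0,0,0,50],[0,0,0.7,0,0,0,50],[0,0,0.9,0,0,0,50],[0,0,0.9,0,0,0,50],[0,0,0.9,0,0,0,50]]]'
python3 -m crank '[[[0,-0.2,0.8,0,0,0,50],[0,-0.2,0.2,0,0,0,50],[0,0,0,0,0,0,50],[0,0,0,0,0,0,50]]]'
python3 - <<'E'
from h import *
shoot('wrist','w20');p=manip.get_obs()['position'];print(p,manip.get_obs()['ee_rot'])
for n,t in(('side','s20'),('scene','sc20')):
    im,d,T=shoot(n,t);P=cloud(n,d,T)
    m=(np.hypot(P[...,0]-p[0],P[...,1]-p[1])<.027)&(P[...,2]>.1)&(P[...,2]<.31);q=P[m];print(n,np.percentile(q[:,2],[.5,2,5]).round(4))
E
```

```text
clock: 52.58
position: [0.484, 0.4535, 0.0293]
ee_rot: [0.738, 0.674, 0.002, -0.0]
ft_force: [-1.8, -1.2, 5.7]
grip_width: 0.784
clock: 53.58
position: [0.4831, 0.4523, 0.2528]
ee_rot: [0.738, 0.674, 0.001, -0.0]
ft_force: [1.4, 0.1, -0.9]
grip_width: 0.778
clock: 54.08
position: [0.4825, 0.4286, 0.3077]
ee_rot: [0.738, 0.675, -0.001, -0.0]
ft_force: [-0.2, -0.2, -1.3]
grip_width: 0.781
[0.48246988 0.42868011 0.30740325] [ 7.38155225e-01  6.74629555e-01 -1.34896895e-03 -8.89229288e-05]
side [0.2786 0.2795 0.2804]
scene [0.2788 0.2793 0.2799]
```

View pics/w20.png

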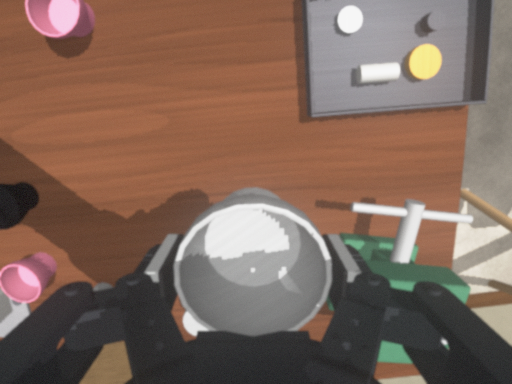

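```bash
python3 -m crank '[[[0.05,-0.4,0.1,0,0,0,50],[0.1,-0.8,0.1,0,0,0,50],[0.15,-0.95,0,0,0,0,50],[0.15,-0.95,0,0,0,0,50],[0.15,-0.95,0,0,0,0,50],[0.15,-0.95,0,0,0,0,50],[0.1,-0.95,0,0,0,0,50],[0,-0.9,0,0,0,0,50]]]'
python3 -m crank '[[[0,-0.6,0,0,0,0,50],[0,-0.3,0,0,0,0,50],[0,0,0,0,0,0,50],[0,0,0,0,0,0,50],[0,0,0,0,0,0,50],[0,0,0,0,0,0,50]]]'
sed -i 's/.037,.20\]/.037,.23]/' al.py; python3 al.py al7
```

```text
clock: 55.22
position: [0.5338, 0.0143, 0.3212]
ee_rot: [0.739, 0.674, 0.0, 0.0]
ft_force: [-0.1, -0.4, -0.7]
grip_width: 0.78
clock: 55.98
position: [0.5342, -0.0355, 0.3211]
ee_rot: [0.738, 0.675, -0.0, -0.0]
ft_force: [-0.8, -0.7, -0.3]
grip_width: 0.778
[ 0.53423752 -0.03548072  0.32110262] [-0.75735568 -0.65374449 -0.3145946 ]
```

View pics/al7.png

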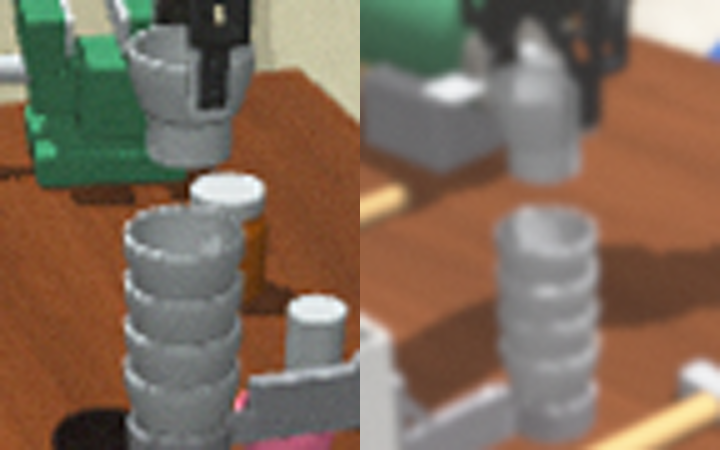

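The held pot is about 2 mm to +y, so I'll correct that while lowering.

```bash
python3 -m crank '[[[-0.01,-0.035,-0.2,0,0,0,50],[0,0,-0.3,0,0,0,50],[0,0,-0.3,0,0,0,50],[0,0,-0.2,0,0,0,50],[0,0,-0.12,0,0,0,50],[0,0,-0.05,0,0,0,50],[0,0,0,0,0,0,50]]]'; python3 -m crank '[[[0,0,-0.05,0,0,0,50],[0,0,0,0,0,0,50]]]'
```

```text
clock: 56.95
position: [0.5337, -0.0385, 0.2512]
ee_rot: [0.738, 0.674, 0.0, 0.0]
ft_force: [-1.0, 0.2, -0.2]
grip_width: 0.778
clock: 57.2
position: [0.5336, -0.0385, 0.248]
ee_rot: [0.738, 0.674, 0.0, -0.0]
ft_force: [-0.9, -0.9, -0.6]
grip_width: 0.784
```

```bash
python3 -m crank '[[[0,0,-0.05,0,0,0,50],[0,0,0,0,0,0,50]]]'; python3 -m crank '[[[0,0,-0.03,0,0,0,50],[0,0,0,0,0,0,50]]]'
```

```text
clock: 57.45
position: [0.5335, -0.0385, 0.2447]
ee_rot: [0.738, 0.674, -0.0, -0.0]
ft_force: [0.7, 0.4, -1.2]
grip_width: 0.78
clock: 57.7
position: [0.5338, -0.0385, 0.2435]
ee_rot: [0.738, 0.674, 0.0, 0.0]
ft_force: [-0.0, -1.0, 1.2]
grip_width: 0.779
```

```bash
python3 -m crank '[[[0,0,-0.025,0,0,0,50],[0,0,0,0,0,0,50]]]'
```

```text
clock: 57.95
position: [0.5344, -0.0385, 0.2431]
ee_rot: [0.738, 0.674, 0.001, 0.001]
ft_force: [-1.9, -0.2, 9.7]
grip_width: 0.782
```

Seated at 0.243, as predicted. Releasing, rising clear and checking everything.

```bash
python3 -m crank '[[[0,0,0.03,0,0,0,50],[0,0,0,0,0,0,72],[0,0,0,0,0,0,85],[0,0,0,0,0,0,85],[0,0,0.3,0,0,0,85],[0,0,0.7,0,0,0,85],[0,0,0.7,0,0,0,85],[0,0,0.2,0,0,0,85]]]'
python3 -m crank '[[[0,0.3,0,0,0,0,85],[-0.1,0.6,0,0,0,0,85],[-0.2,0.8,0,0,0,0,85],[-0.2,0.8,0,0,0,0,85],[-0.1,0.8,0,0,0,0,85],[0,0.3,0,0,0,0,85],[0,0,0,0,0,0,85],[0,0,0,0,0,0,85]]]'
python3 al.py al8
python3 - <<'E'
from h import *
t=np.array([.0872,.9962,0]);a=np.array([.9962,-.0872,0])
for n in('side','scene'):
    im,d,T=load('al8'+n);P=cloud(n,d,T);m=(np.hypot(P[...,0]-.533,P[...,1]+.037)<.04)&(P[...,2]>.12)&(P[...,2]<.31);print(n,'top',np.percentile(P[m][:,2],[95,99]))
    s=P@t;r=P@a
    m=(s>-.03)&(s<.04)&(r>.664)&(r<.683)&(P[...,2]<.225);print('plate top',np.percentile(P[m][:,2],[95,98,99.8]).round(4))
    x,y,z=P[...,0],P[...,1],P[...,2]
    m=((z>0.012)&(z<0.29)&(x>0.25)&(x<1.0)&(abs(y)<0.7)).astype(np.uint8)
    k,l,st,ce=cv2.connectedComponentsWithStats(m)
    for i in range(1,k):
        if st[i,4]>100:q=P[l==i];print(n,ce[i].round(),'min',q.min(0).round(3),'max',q.max(0).round(3))
E
```

```text
clock: 58.95
position: [0.5344, -0.0388, 0.3614]
ee_rot: [0.738, 0.674, 0.002, 0.001]
ft_force: [-0.4, -0.1, -0.0]
grip_width: 0.992
clock: 59.95
position: [0.4979, 0.1759, 0.3571]
ee_rot: [0.739, 0.674, -0.0, 0.0]
ft_force: [0.3, -1.4, 0.6]
grip_width: 0.993
[0.4978762  0.17591849 0.35714434] [ 0.31529998 -1.39266279  0.59000714]
side top [0.27158084 0.27464946]
plate top [0.2041 0.2057 0.2148]
side [293. 171.] min [ 0.486 -0.083  0.012] max [0.936 0.692 0.276]
side [172. 152.] min [0.281 0.502 0.012] max [0.44  0.698 0.037]
side [166. 192.] min [0.25  0.172 0.012] max [0.313 0.245 0.064]
side [430. 275.] min [ 0.696 -0.613  0.012] max [ 0.94  -0.108  0.131]
side [231. 234.] min [ 0.313 -0.084  0.012] max [0.585 0.009 0.03 ]
side [322. 364.] min [ 0.25  -0.672  0.012] max [ 0.582 -0.452  0.113]
scene top [0.27185141 0.27475505]
plate top [0.2014 0.2043 0.2045]
scene [179. 155.] min [ 0.282 -0.7    0.012] max [ 0.555 -0.549  0.114]
scene [232. 197.] min [ 0.499 -0.081  0.013] max [ 0.73  -0.     0.277]
scene [203. 165.] min [ 0.253 -0.529  0.012] max [ 0.506 -0.483  0.026]
scene [163
[... 162 characters left out ...]
4 -0.082  0.012] max [0.587 0.01  0.031]
scene [351. 209.] min [0.25  0.175 0.012] max [0.315 0.243 0.063]
scene [279. 223.] min [0.487 0.029 0.012] max [0.554 0.095 0.064]
scene [253. 239.] min [0.608 0.021 0.013] max [0.677 0.09  0.063]
scene [455. 277.] min [0.276 0.509 0.012] max [0.444 0.7   0.039]
scene [214. 287.] min [0.804 0.016 0.012] max [0.934 0.225 0.106]
scene [262. 262.] min [0.684 0.131 0.013] max [0.725 0.172 0.078]
scene [312. 294.] min [0.683 0.307 0.012] max [0.742 0.366 0.09 ]
scene [452. 283.] min [0.381 0.58  0.012] max [0.404 0.628 0.031]
scene [476. 293.] min [0.357 0.648 0.012] max [0.403 0.691 0.022]
scene [415. 337.] min [0.547 0.53  0.012] max [0.771 0.7   0.155]
```

View pics/al8.png

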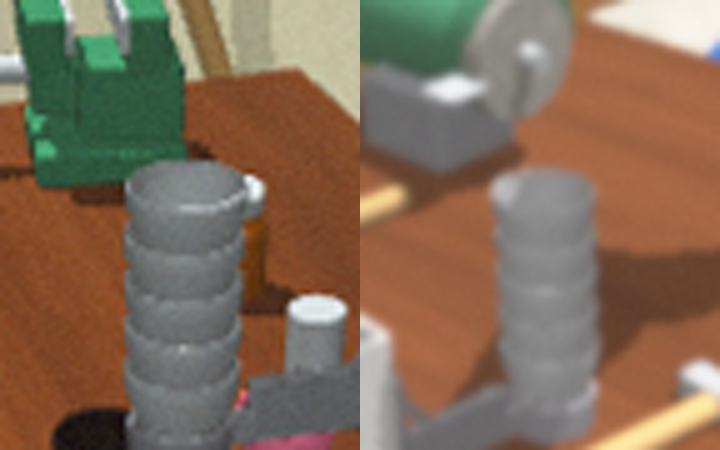

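```bash
cp pics/al8side.png pics/fin_side.png; cp pics/al8scene.png pics/fin_scene.png
```

```text
(no output)
```

View pics/fin_side.png

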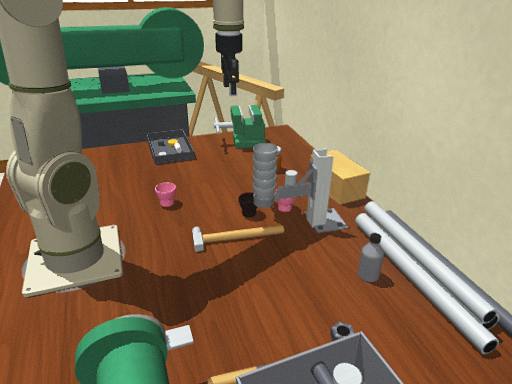

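View pics/fin_scene.png

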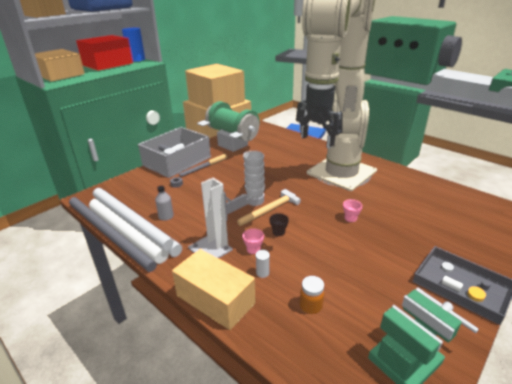

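The five pots stand nested in one straight stack, top at about 0.275 against 0.277 nominal. The bracket is home (plate top 0.204 to 0.206), all bystanders and look-alikes are within measuring noise of their starting places, and the robot is clear. Handing in.

```bash
python3 -c "
from workcell import manip
print(manip.hand_in())"
```

```text
the job is handed in; nothing more can be done
None
```

I hung the bracket in the upper two slots and pressed it past its catch. I then nested all five steel pots, mouths up, in one stack in the holder, and handed the job in at about 60 s of the 210 s allowed.

- **Bracket:** it came to a hard stop at 29 N. The plate top then measured 0.204–0.206 m, against 0.205 for fully home, and it read the same after all the pots were stacked.
- **Stack:** each pot seated within about 1 mm of its predicted height. The stack top reads about 0.275 m, against 0.277 nominal, and it stands straight in both views.
- **Bystanders:** the pink and black look-alikes and all the bystanders I re-measured are where they started, to within a few mm of measuring noise. The file and the nut were only checked by eye or partly in depth. No pot was seen to be knocked aside.
- **Failed or disagreeing checks:** none failed. Side and scene rim fits disagreed by about 15 mm, mostly in y, from the angle of view. I averaged the two and used the wrist fits for the grasps.

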